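# Set the brooder controller's trimmer with the tuning tool

## Robot

A 7-joint arm with a two-finger parallel gripper is mounted at the origin on the work surface. World frame = base frame: x ahead of the robot, y to its left, z up, the work surface at z = 0. Lengths are in m, angles in rad, forces in N, time in s.
With the tool pointing down it reaches from about 0.425 to 0.925 m from the base axis. Payload 6.8 kg.
Tool frame: the origin (TCP) lies midway between the tips of the shut fingers; the grasp point (between the pads) lies 19 mm behind it; x points along the fingers, z is the direction in which the jaws open and shut, and the axes are right-handed (so a half turn about x gives the same grasp; the last joint's range is limited). The gripper opens to 85 mm and grips with 20 to 120 N. Pads are 22 mm wide; open, the fingers measure 114 mm over their backs; the gripper's body (76 mm by 85 mm) begins 54 mm behind the grasp point. The pads swing forward as they close: fully open they stand 13 mm farther back than shut.
Start: joints at [-1.355, 0.477, 0.022, 1.555, -0.011, 1.109, -0.083], TCP at [0.215, 0.64, 0.231] pointing down, gripper open.
Joint ranges: [-2.96, 2.96], [-0.34, 2.1], [-1.41, 1.46], [0.24, 2.44], [-1.37, 4.51], [0.17, 1.92], [-2.96, 2.96]. Speed limits (rad/s): [2.39, 2.39, 3.14, 3.14, 3.14, 3.14, 3.14].

## Interface

Orientations are given as a unit quaternion [w, x, y, z].
In Python, from station import bot gives the robot as it stands. The module is installed in compiled form; this text tells all that it offers.
- The arm moves only by the shell command python3 -m jog 'ROWS' [FORCE]. ROWS is text: rows parted by semicolons, each of 7 numbers parted by spaces: the shift along the tool's x, y, z in mm, then the turn, a rotation vector about the tool's x, y, z in units of 6 degrees (1.0 is 6 degrees), then the finger opening in mm, from 0 to 85.4. A call has 1 to 5 rows; each row shifts and turns the commanded pose from where the row before left it, along the tool's axes as they then stand; what a row does not reach is not made up. A row lasts 1/10 s, in which the tool goes at most 50 mm and 8.59 degrees, less where a joint would pass 70% of its speed; a pose out of reach is approached as far as the arm can. A call with a gripper value outside its range is refused whole. The fingers move at their own pace and stop on an object; FORCE is the grip in N (left out, the last holds). Time passes only in rows, so rows that do not move let the fingers close. It gives the time, the measured TCP pose, the force and the opening at its end, in the units of the state.
- bot.get_obs(): the state, without advancing time (a new reading comes with each control period).
- bot.read_camera(name): name is "scene" or "top"; returns (picture, depth): 384x512x3 uint8, red, green, blue; 384x512 float32, m along the optical axis (not along the pixel's ray), 0 where there is no reading.
- bot.calibration(name): a dict with "fx", "fy", "cx", "cy" (pixels), "T" (4x4, takes a point from camera to world coordinates). Camera axes: x right, y up, looking along -z (the intrinsics and any distortion apply to the point x, -y, -z); pixel columns grow to the right and rows downward; lengths in m; the calibration is good to about 2 mm. A picture is of the moment at which its call begins. calibration takes no time and is no camera call.
- bot.hand_in(): hands the job in, once; it reports no verdict.
The state is a dict: "t": time; "q": joint angles; "joint_vel": joint speeds; "joint_torque": joint torques, N m; "eef_pos": TCP position; "tool_rot": TCP orientation; "contact_force": force on the tool from outside, world axes, zero at the start; "torque": the same for the moment, N m; "gripper_width": opening from 0.0 (shut) to 1.0 (fully open).
Only numpy, scipy, OpenCV 4.12 (cv2) and the standard library are available. Lean on these libraries where they do the work, as an engineer would, in place of code of your own. Each camera call takes 0.05 s, during which the arm holds its last target.

## Task

Take the plastic tuning tool from its holder and, pressing its blade lightly but definitely into the slot of the sunk brass screw on top of the brooder controller, turn the screw clockwise until its slot lines up with the two raised ribs beside the well. Press gently: the screw sits on a weak spring at a depth you must find by feel, and heavy pressing would break it. Then stand the tool upright back in its holder, fully down, let go, and leave the dishes, forceps and hygrometer where they are.

Things in the scene. Friction and masses are not known exactly. Their poses are not given: they have to be found in the camera images.
- tool: Plastic tuning tool (about 45 g), upright in its holder, blade down. Origin: middle of its handle; own z points up, away from the blade. Handle: black square bar 14 x 14 mm, 56 mm long (28 mm above and below the origin), flats facing own x and y. Below it a collar 26 mm across, 28 to 32 mm under the origin, then a round shaft 12 mm across with the blade at its end.
- tool_tip (a point): Middle of the end of the tool's white blade, 78 mm under the handle's middle, with the tool's axes. The blade is 12 mm wide along own x, 2.4 mm thick along own y, 8 mm long.
- holder_hole (a point): Centre of the mouth of the round hole, 16 mm across, in the top of the white tool holder, a fixed block 60 x 60 x 56 mm; the mouth is 56 mm above the bench, the hole goes straight through. The tool stands in it with its collar resting on the block's top: its handle's middle is then 32 mm above this point.
- controller: Grey brooder controller, a fixed box 150 x 120 x 72 mm (own x, y, z), origin at the centre of its underside. On its flat top are the well and, on either side of it along own x, two white raised ribs 12 mm long, 3 mm wide, 2 mm high, centred 23 mm from the well's centre: together they mark the direction of own x.
- well (a point): Centre of the mouth of the round well, 24 mm across, in the controller's top (72 mm above the bench), with the controller's axes. In it sits a brass screw 19 mm across, its face 2 to 22 mm below this point: the depth differs each time and is not measured. It yields on a spring: 1 N at first, 8 N when pushed in 1.4 mm, then rigid; it breaks if the tool loads it with 20 N in all.
- trimmer (a joint): Angle of the brass screw, rad, positive clockwise from above: 0 when its slot is in line with the ribs (controller's own x), -1.25 to -0.6 at the start, stops at -1.5 and 0.6. Its slot is 3.8 mm wide, 3.5 mm deep and runs right across. It turns stiffly (0.025 N m) and stays put; turning adds about 6 N to the push. The blade has about 0.12 rad of play either way in the slot.
- dish_a: Shallow green plastic dish, 84 mm across, 14 mm high, beyond the work; origin at the centre of its underside. To be left alone.
- dish_b: The same kind of dish, on the robot's side of the work. To be left alone.
- hygrometer: White digital hygrometer standing on the bench, 24 x 60 x 85 mm, origin at the centre of its underside. To be left alone.
- forceps: Steel forceps lying flat, 130 mm long, 6 mm high, origin under the middle. To be left alone.
Not all that is in view belongs to the job. What is shaped like the part that bears holder_hole but orange is not meant. There is more than one size of the tool; the one meant has the size given above.

How it is judged:
On the way, in this order (a step that is already met when the one before it is completed fails the run):
1. the tool is lifted clear out of its holder (z of tool_tip in the frame of holder_hole above 0.005 m), for 0.1 s.
2. the blade is down in the well, pressed on the screw with more than 1.5 N (z of tool_tip in the frame of well below -0.0015 m and horizontal distance between tool_tip and well below 0.006 m and contact force between tool and controller above 1.5 N and value of joint trimmer below -0.3 rad), for 0.1 s.
3. with the blade still in the well, the screw's slot is in line with the ribs within 0.15 rad (z of tool_tip in the frame of well below -0.0015 m and horizontal distance between tool_tip and well below 0.006 m and value of joint trimmer between -0.15 and 0.15 rad), for 0.1 s.
At the end, for the whole second after the job is handed in: The screw's slot is in line with the ribs within 0.15 rad (joint between -0.15 and 0.15), and the tool stands at rest, blade down in its holder, fully down within 4 mm, within 8 mm of the hole's axis and upright within 0.12 rad (value of joint trimmer between -0.15 and 0.15 rad and horizontal distance between tool and holder_hole below 0.008 m and z of tool in the frame of holder_hole below 0.036 m and z of tool_tip in the frame of holder_hole below -0.04 m and angle between tool's own z axis and vertical below 0.12 rad and linear speed of tool below 0.02 m/s); the robot touches nothing.
It fails at once if the tool pressed on the controller or its screw with more than 20 N in all (push and twist added up) (contact force between tool and controller above 20 N).
It fails at once if the gripper itself pushed the controller (contact force between the fingers and controller above 5 N).
It fails at once if a dish, the forceps or the hygrometer was moved more than 20 mm (distance of any of dish_a, dish_b, hygrometer, forceps from where it was at the start of the episode above 0.02 m).
It also fails if it takes over 72 s, if anything falls off the work surface, if the arm or the gripper's body presses on something with over 40 N, if the wrist force passes 120 N, or if a joint passes its speed limit or range.

## Working session

There is one attempt and no reset: what is moved stays moved. The work goes in short steps, Python scripts to look and compute and a shell command to move; the robot and the scene stay as the last step left them, time stands still between calls to the robot, and variables do not carry over. Pictures are saved under pics/ and viewed, and the job is handed in when it is done.

```bash
mkdir -p pics; ls; python3 - <<'E'
from station import bot
import cv2,numpy as np
o=bot.get_obs();print({k:np.round(v,4) for k,v in o.items()})
for n in ("scene","top"):
    p,d=bot.read_camera(n);np.savez(f"{n}0.npz",p=p,d=d);cv2.imwrite(f"pics/{n}0.png",p[:,:,::-1])
    c=bot.calibration(n);print(n,{k:np.round(v,3).tolist() for k,v in c.items()})
E
```

```text
pics
{'t': np.float64(0.0), 'q': array([-1.3551,  0.4778,  0.0223,  1.5565, -0.0115,  1.1093, -0.0831]), 'joint_vel': array([ 0.0003, -0.0002, -0.0012, -0.0006,  0.0002, -0.    ,  0.0014]), 'joint_torque': array([ 2.00000e-04, -5.96447e+01,  1.60790e+00, -2.81201e+01,
        1.24000e-02,  9.40000e-03, -0.00000e+00]), 'eef_pos': array([0.2146, 0.6394, 0.2303]), 'tool_rot': array([ 0.5736, -0.4133,  0.5746,  0.4124]), 'contact_force': array([ 0.1767, -0.2308,  0.4517]), 'torque': array([-0.0218, -0.0211,  0.0153]), 'gripper_width': np.float64(0.9985)}
scene {'fx': 354.114, 'fy': 354.114, 'cx': 254.149, 'cy': 189.904, 'T': [[-0.596, -0.689, 0.413, 0.888], [0.803, -0.512, 0.304, 0.227], [0.002, 0.512, 0.859, 0.728], [0.0, 0.0, 0.0, 1.0]]}
top {'fx': 396.288, 'fy': 396.288, 'cx': 258.356, 'cy': 195.276, 'T': [[0.009, 0.989, -0.147, 0.438], [-1.0, 0.006, -0.018, -0.003], [-0.017, 0.147, 0.989, 0.988], [0.0, 0.0, 0.0, 1.0]]}
```

View pics/scene0.png

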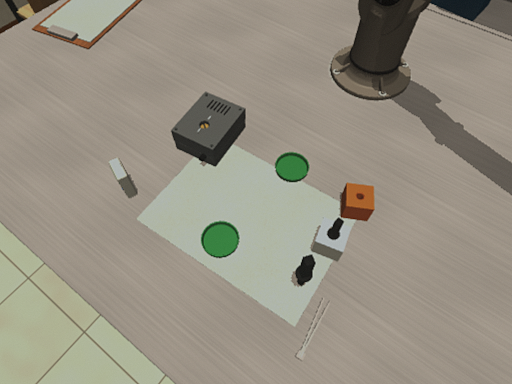

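View pics/top0.png

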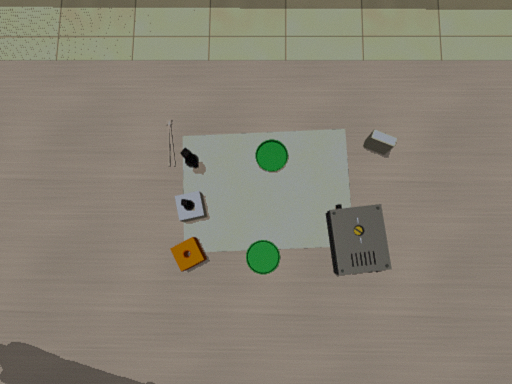

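In the top view, the tool candidates are the one in the white holder at (188,205) and a loose one at (190,158). The block candidates are white at (190,207) and orange at (187,253), and the orange one is excluded. The controller is at (359,240), with its screw at (359,230). Next I'll check close crops.

```bash
python3 - <<'E'
import cv2,numpy as np
t=np.load("top0.npz")['p'][:,:,::-1];s=np.load("scene0.npz")['p'][:,:,::-1]
def crop(im,x,y,w,h,W=400,H=300): return cv2.resize(im[y:y+h,x:x+w],(W,H),interpolation=cv2.INTER_CUBIC)
a=np.vstack([np.hstack([crop(t,160,140,80,60),crop(t,160,180,80,60)]),np.hstack([crop(t,332,208,56,42),crop(s,270,205,100,75)])])
cv2.imwrite("pics/crops1.png",a)
E
```

```text
(no output)
```

View pics/crops1.png

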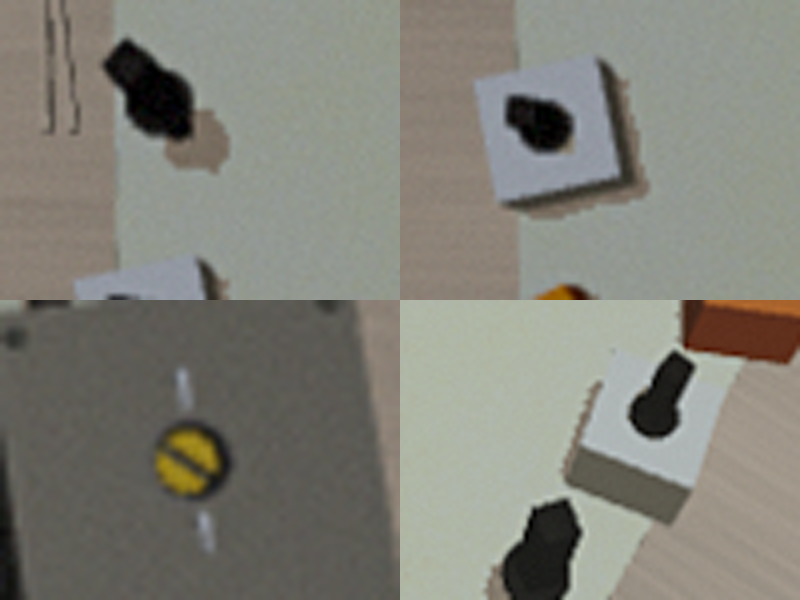

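```bash
cat > h.py <<'E'
import numpy as np
from station import bot
def rays(n,uv):
    c=bot.calibration(n);uv=np.atleast_2d(uv).astype(float)
    d=np.c_[(uv[:,0]-c['cx'])/c['fx'],-(uv[:,1]-c['cy'])/c['fy'],-np.ones(len(uv))]
    T=np.array(c['T']);return T[:3,3],d@T[:3,:3].T
def onz(n,uv,z):
    o,d=rays(n,uv);return o+d*((z-o[2])/d[:,2])[:,None]
def cloud(n,d):
    v,u=np.mgrid[:d.shape[0],:d.shape[1]];o,r=rays(n,np.c_[u.ravel(),v.ravel()])
    P=o+r*d.reshape(-1,1);P[d.ravel()<=0]=np.nan;return P.reshape(*d.shape,3)
def proj(n,P):
    c=bot.calibration(n);T=np.array(c['T']);q=(np.atleast_2d(P)-T[:3,3])@T[:3,:3]
    return np.c_[c['cx']+c['fx']*q[:,0]/-q[:,2],c['cy']-c['fy']*q[:,1]/-q[:,2]]
E
python3 - <<'E'
from h import *
import cv2
for n,(hb,cb) in {"top":((165,180,215,235),(320,195,400,285)),"scene":((305,205,360,265),(165,85,255,170))}.items():
    f=np.load(n+"0.npz");C=cloud(n,f['d']);p=f['p'].astype(int)
    for nm,(x0,y0,x1,y1),zz in (("holder",hb,.056),("ctrl",cb,.072)):
        c=C[y0:y1,x0:x1];m=abs(c[...,2]-zz)<.006
        P=c[m];
        # drop neighbours by size
        r=cv2.minAreaRect((P[:,:2]*1000).astype(np.float32));print(n,nm,m.sum(),"zmed",np.median(P[:,2]).round(4),np.round(r[0],1),np.round(r[1],1),round(r[2],1))
    x0,y0,x1,y1=hb;c=C[y0:y1,x0:x1];m=(c[...,2]>.108)&(c[...,2]<.135);P=c[m]
    print(n,"handle top",m.sum(),np.median(P,axis=0).round(4),P.max(0).round(4),P.min(0).round(4));print([np.round(x,1) for x in cv2.minAreaRect((P[:,:2]*1000).astype(np.float32))])
    m=(c[...,2]>.066)&(c[...,2]<.135);print('all handle+',c[m].mean(0).round(4))
f=np.load("top0.npz");C=cloud("top",f['d']);p=f['p'].astype(int)
m=(p[...,0]-p[...,2]>90);m[:215]=0;m[245:]=0;m[:,:340]=0
print("brass",m.sum(),np.argwhere(m).mean(0),C[m].mean(0).round(4),np.percentile(C[m][:,2],[10,50,90]))
E
```

```text
top holder 559 zmed 0.0553 [551.3 179.7] [60.  60.8] 12.9
top ctrl 3400 zmed 0.0717 [ 474.6 -219.2] [150.  121.5] 7.0
top handle top 41 [0.5513 0.1793 0.1148] [0.558  0.1862 0.1171] [0.5446 0.1723 0.1126]
[array([551.2, 179.4]), array([13.8, 13.4]), np.float64(87.6)]
all handle+ [0.5501 0.1774 0.1034]
scene holder 731 zmed 0.0556 [524.1 177.1] [118.2  61.1] 10.7
scene ctrl 2314 zmed 0.0714 [ 473.9 -216.4] [152.9 121.7] 7.4
scene handle top 65 [0.5534 0.1823 0.1151] [0.6694 0.1895 0.1348] [0.5434 0.1751 0.1081]
[array([606.4, 182.3]), array([126. ,  14.3]), np.float64(0.1)]
all handle+ [0.5578 0.1826 0.1002]
brass 32 [230.3125  357.78125] [ 0.4945 -0.2167  0.0638] [0.06160046 0.06387689 0.06579016]
```

```bash
python3 - <<'E'
from h import *
import cv2
t=np.load("top0.npz")['p'][:,:,::-1];s=np.load("scene0.npz")['p'][:,:,::-1]
def crop(im,x,y,w,h,g=1,W=400,H=300): return np.clip(cv2.resize(im[y:y+h,x:x+w],(W,H),interpolation=cv2.INTER_CUBIC).astype(float)*g,0,255).astype(np.uint8)
a=np.vstack([np.hstack([crop(t,172,192,32,24,4),crop(s,322,212,32,24,4)]),np.hstack([crop(t,343,218,32,24,1.5),crop(s,188,114,32,24,1.5)])])
cv2.imwrite("pics/crops2.png",a)
for n in("top","scene"): print(n,proj(n,[[.5513,.1797,.116],[.5513,.1797,.088]]).round(1))
E
```

```text
top [[183.6 202. ]
 [186.1 203.6]]
scene [[338.1 220. ]
 [335.2 226.2]]
```

View pics/crops2.png

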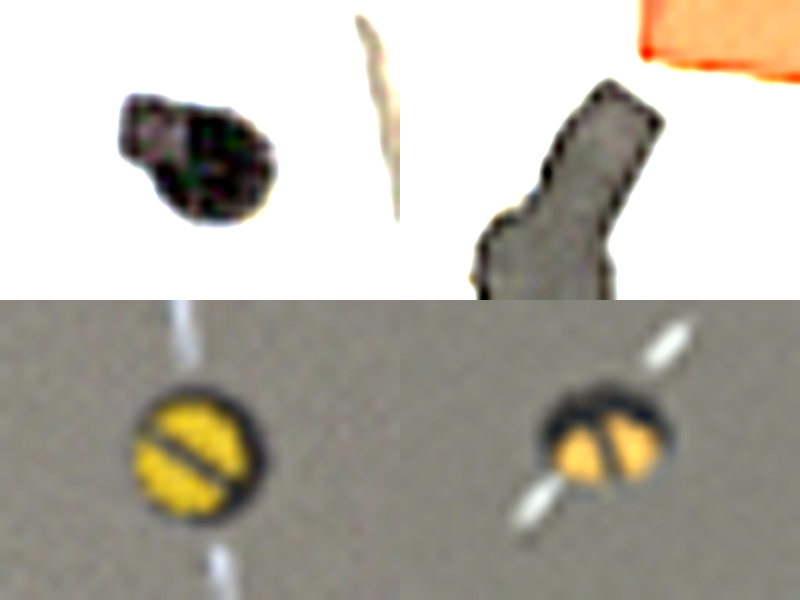

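```bash
python3 - <<'E'
from h import *
import cv2
ang=lambda a:np.degrees(np.arctan2(a[1],a[0])).round(1)
A=onz("scene",[[338.6,218.4],[343.1,221.8]],.116);e=A[1]-A[0];print("scene edge",A.round(4),np.linalg.norm(e[:2]),ang(e))
A=onz("top",[[172+127/12.5,192+96/12.5],[172+120/12.5,192+157/12.5],[172+187/12.5,192+105/12.5]],.116);e=A[1]-A[0];print("top left edge",np.linalg.norm(e[:2]),ang(e)); e=A[2]-A[0];print("top top edge",np.linalg.norm(e[:2]),ang(e))
# ribs
for n,b in (("top",(343,212,375,250)),("scene",(185,105,225,150))):
    p=np.load(n+"0.npz")['p'][b[1]:b[3],b[0]:b[2]].astype(float);g=p.min(2);m0=np.median(g)
    w=np.clip(g-m0-15,0,None);m=(w>0).astype(np.uint8);k,l,st,_=cv2.connectedComponentsWithStats(m)
    cs=[]
    for i in range(1,k):
        W=w*(l==i)
        if st[i,4]>3:
            v,u=np.mgrid[:g.shape[0],:g.shape[1]];cs.append(((u*W).sum()/W.sum()+b[0],(v*W).sum()/W.sum()+b[1],st[i,4]))
    print(n,np.round(cs,1))
    cs=[c[:2] for c in sorted(cs,key=lambda c:-c[2])[:2]];R=onz(n,cs,.074);print(R.round(4),"mid",R.mean(0).round(4),ang(R[1]-R[0]),np.linalg.norm(R[1]-R[0]))
print("mouth top",onz("top",[[359,230.2]],.072).round(4))
# slot
A=onz("top",[[343+150/12.5,218+135/12.5],[343+238/12.5,218+187/12.5]],.064);print("slot top",ang(A[1]-A[0]))
A=onz("scene",[[188+(597-400)/12.5,114+(430-300)/12.5],[188+(618-400)/12.5,114+(478-300)/12.5]],.064);print("slot scene",ang(A[1]-A[0]))
print(onz("scene",[[188+(607-400)/12.5,114+137/12.5]],.072))
E
```

```text
scene edge [[0.5478 0.1789 0.116 ]
 [0.549  0.1894 0.116 ]] 0.010570198156650787 83.5
top left edge 0.01099345258207653 175.6
top top edge 0.010898612135990771 -98.2
top [[357.3 219.7  13. ]
 [360.4 239.5  11. ]]
[[ 0.5183 -0.214   0.074 ]
 [ 0.4731 -0.2197  0.074 ]] mid [ 0.4957 -0.2169  0.074 ] -172.8 0.04555289967890751
scene [[187.2 107.6  43. ]
 [208.9 117.2   9. ]
 [198.6 129.5  10. ]]
[[ 0.4805 -0.281   0.074 ]
 [ 0.5174 -0.2113  0.074 ]] mid [ 0.4989 -0.2462  0.074 ] 62.1 0.0787970399552839
mouth top [[ 0.4943 -0.2176  0.072 ]]
slot top -120.7
slot scene 58.7
[[ 0.49671574 -0.21050943  0.072     ]]
```

```bash
cat >> h.py <<'E'
from scipy.spatial.transform import Rotation as Rn
def pose():
    o=bot.get_obs();q=o['tool_rot'];return np.array(o['eef_pos']),Rn.from_quat([q[1],q[2],q[3],q[0]]),o
def plan(pos,jaw_deg):
    """shift in tool axes (mm) and turn (units of 6deg) to reach a vertical pose"""
    p,R,o=pose();j=np.radians(jaw_deg)
    x=np.array([0,0,-1.]);z=np.array([np.cos(j),np.sin(j),0]);y=np.cross(z,x);D=Rn.from_matrix(np.c_[x,y,z])
    print("tcp",p.round(4),"jaw",np.degrees(np.arctan2(*R.as_matrix()[[1,0],2])).round(2),"xaxis",R.as_matrix()[:,0].round(4))
    print("shift mm (tool axes)",(R.inv().apply(np.array(pos)-p)*1000).round(2),"turn units",(np.degrees((R.inv()*D).as_rotvec())/6).round(3),"axes\n",R.as_matrix().round(3),"q",np.round(o['q'],2),"F",np.round(o['contact_force'],2),"w",o['gripper_width'],"t",o['t'])
E
python3 - <<'E'
from h import *
plan([.5515,.181,.15],84)
C=cloud("top",np.load("top0.npz")['d'])
c=C[140:180,170:215];m=c[...,2]>.03;print(c[m].max(0),c[m].min(0),c[m].mean(0))
c=C[235:275,165:210];m=c[...,2]>.03;print(c[m].max(0),c[m].min(0))
print([onz("scene",[[208.9,117.2],[198.6,129.5]],.074).round(4)])
E
```

```text
tcp [0.2146 0.6394 0.2304] jaw 71.45 xaxis [-4.0e-04 -1.6e-03 -1.0e+00]
shift mm (tool axes) [  81.02 -465.23 -327.28] turn units [-2.092e+00 -1.600e-02 -1.000e-03] axes
 [[-0.    -0.948  0.318]
 [-0.002  0.318  0.948]
 [-1.    -0.    -0.002]] q [-1.36  0.48  0.02  1.56 -0.01  1.11 -0.08] F [ 0.02  0.87 -0.04] w 1.000410024472072 t 0.1
[0.67458997 0.19107759 0.13924196] [0.64465315 0.15956952 0.05824685] [0.65615256 0.17294491 0.09976488]
[0.47725569 0.22069193 0.06014201] [0.39696238 0.1407275  0.03004505]
[array([[ 0.4726, -0.2169,  0.074 ],
       [ 0.5172, -0.2113,  0.074 ]])]
```

```bash
python3 -m jog '0 -38.8 -27.3 0 0 0 60;0 -38.8 -27.3 0 0 0 60;0 -38.8 -27.3 0 0 0 60;0 -38.8 -27.3 0 0 0 60;0 -38.8 -27.3 0 0 0 60' 50; python3 -m jog '0 -38.8 -27.3 0 0 0 60;0 -38.8 -27.3 0 0 0 60;0 -38.8 -27.3 0 0 0 60;0 -38.8 -27.3 0 0 0 60;0 -38.8 -27.3 0 0 0 60'; python3 -m jog '0 -38.8 -27.3 0 0 0 50;0 -38.8 -27.3 0 0 0 50;0 0 0 -1 0 0 50;0 0 0 -1.1 0 0 50;0 0 0 0 0 0 50'; python3 -c "
from h import *
plan([.5515,.181,.071],84)"
```

```text
t: 0.6
eef_pos: [0.356, 0.4469, 0.231]
tool_rot: [0.574, -0.413, 0.574, 0.413]
contact_force: [0.6, 0.9, 0.1]
gripper_width: 0.703
t: 1.1
eef_pos: [0.4964, 0.2558, 0.2312]
tool_rot: [0.574, -0.413, 0.574, 0.413]
contact_force: [0.6, 0.9, -0.2]
gripper_width: 0.705
t: 1.6
eef_pos: [0.5518, 0.1807, 0.2309]
tool_rot: [0.525, -0.473, 0.526, 0.474]
contact_force: [-0.0, -0.3, -0.2]
gripper_width: 0.583
tcp [0.5518 0.1807 0.2309] jaw 84.06 xaxis [-8.e-04 -2.e-04 -1.e+00]
shift mm (tool axes) [159.9    0.24   0.31] turn units [ 0.009 -0.002 -0.007] axes
 [[-0.001 -0.995  0.104]
 [-0.     0.104  0.995]
 [-1.     0.001 -0.   ]] q [-0.57  0.32  0.19  1.8  -0.07  1.03  1.11] F [-0.05 -0.35 -0.24] w 0.583441364523522 t 1.6
```

```bash
python3 -m jog '40 0 0 0 0 0 45;40 0 0 0 0 0 45;30 0 0 0 0 0 45;20 0 0 0 0 0 45;0 0 0 0 0 0 45'; python3 - <<'E'
from h import *
import cv2
for n in("scene","top"):
    p,d=bot.read_camera(n);np.savez(n+"1.npz",p=p,d=d)
    x,y=(270,170) if n=="scene" else (130,160);cv2.imwrite(f"pics/{n}1.png",cv2.resize(p[y:y+96,x:x+128,::-1],(640,480),interpolation=cv2.INTER_CUBIC))
E
```

```text
t: 2.1
eef_pos: [0.5494, 0.1808, 0.0983]
tool_rot: [0.524, -0.472, 0.528, 0.474]
contact_force: [0.1, -0.6, -0.1]
gripper_width: 0.533
```

View pics/scene1.png

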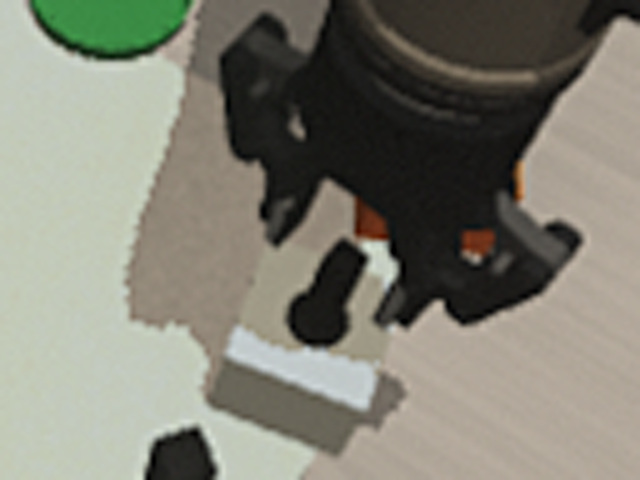

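The fingers stand on either side of the handle (crop (340,290)) with clear room at both sides. I'll keep going down.

```bash
python3 -m jog '12 0 0 0 0 0 45;12 0 0 0 0 0 45;5 0 0 0 0 0 45;0 0 0 0 0 0 45;0 0 0 0 0 0 45'; python3 -c "
from h import *
plan([.5515,.181,.071],84)"
```

```text
t: 2.7
eef_pos: [0.552, 0.1812, 0.0723]
tool_rot: [0.525, -0.473, 0.525, 0.473]
contact_force: [0.3, 0.6, 0.1]
gripper_width: 0.525
tcp [0.552  0.1812 0.0723] jaw 84.03 xaxis [-0. -0. -1.]
shift mm (tool axes) [ 1.31  0.48 -0.23] turn units [ 0.006 -0.    -0.   ] axes
 [[-0.    -0.995  0.104]
 [-0.     0.104  0.995]
 [-1.     0.    -0.   ]] q [-0.54  0.52  0.15  1.92 -0.12  0.71  1.15] F [0.3  0.58 0.08] w 0.5249764512817926 t 2.7
```

Close slowly and watch the forces.

```bash
python3 -m jog '0 0 0 0 0 0 25;0 0 0 0 0 0 18;0 0 0 0 0 0 14;0 0 0 0 0 0 10;0 0 0 0 0 0 5' 40;  python3 -m jog '0 0 0 0 0 0 5;0 0 0 0 0 0 5;0 0 0 0 0 0 5;0 0 0 0 0 0 5'; python3 -m jog '0 0 0 0 0 0 5' 60; python3 -c "
from h import *
plan([.5515,.181,.071],84)"
```

```text
t: 3.2
eef_pos: [0.5522, 0.1814, 0.0727]
tool_rot: [0.526, -0.473, 0.525, 0.473]
contact_force: [0.1, 0.5, 2.9]
gripper_width: 0.161
t: 3.6
eef_pos: [0.5522, 0.1814, 0.0726]
tool_rot: [0.526, -0.473, 0.525, 0.473]
contact_force: [0.0, 0.3, 4.1]
gripper_width: 0.154
t: 3.7
eef_pos: [0.5523, 0.1814, 0.0727]
tool_rot: [0.526, -0.473, 0.525, 0.473]
contact_force: [-1.2, -0.8, 5.0]
gripper_width: 0.156
tcp [0.5523 0.1814 0.0727] jaw 84.04 xaxis [ 7.e-04  4.e-04 -1.e+00]
shift mm (tool axes) [ 1.7   0.72 -0.46] turn units [0.007 0.005 0.006] axes
 [[ 0.001 -0.995  0.104]
 [ 0.     0.104  0.995]
 [-1.    -0.001  0.   ]] q [-0.54  0.52  0.15  1.92 -0.12  0.71  1.15] F [-1.17 -0.76  5.02] w 0.15602160717205213 t 3.7
```

```bash
python3 -m jog '-5 0 0 0 0 0 5;-15 0 0 0 0 0 5;-20 0 0 0 0 0 5;-25 0 0 0 0 0 5;-25 0 0 0 0 0 5'; python3 -m jog '-25 0 0 0 0 0 5;-20 0 0 0 0 0 5;0 0 0 0 0 0 5;0 0 0 0 0 0 5'; python3 - <<'E'
from h import *
import cv2
plan([.5515,.181,.071],84)
for n in("scene","top"):
    p,d=bot.read_camera(n);np.savez(n+"2.npz",p=p,d=d)
    x,y=(270,160) if n=="scene" else (130,160);cv2.imwrite(f"pics/{n}2.png",cv2.resize(p[y:y+96,x:x+128,::-1],(640,480),interpolation=cv2.INTER_CUBIC))
E
```

```text
t: 4.2
eef_pos: [0.5515, 0.1808, 0.1638]
tool_rot: [0.525, -0.473, 0.526, 0.473]
contact_force: [-0.1, 0.7, -0.5]
gripper_width: 0.152
t: 4.6
eef_pos: [0.5517, 0.1811, 0.2077]
tool_rot: [0.525, -0.473, 0.525, 0.473]
contact_force: [0.3, 0.0, -0.8]
gripper_width: 0.155
tcp [0.5517 0.1811 0.2077] jaw 84.04 xaxis [ 4.e-04  2.e-04 -1.e+00]
shift mm (tool axes) [136.68   0.28  -0.14] turn units [0.007 0.003 0.004] axes
 [[ 0.    -0.995  0.104]
 [ 0.     0.104  0.995]
 [-1.    -0.     0.   ]] q [-0.57  0.35  0.19  1.82 -0.08  0.98  1.11] F [ 0.3   0.03 -0.77] w 0.15505135726426286 t 4.6
```

View pics/scene2.png

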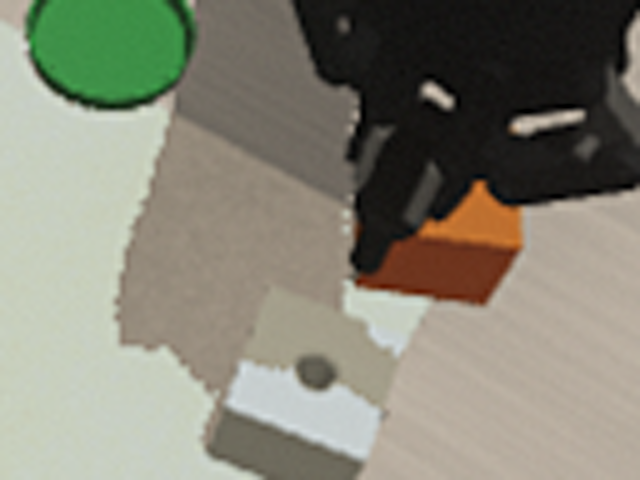

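View pics/top2.png

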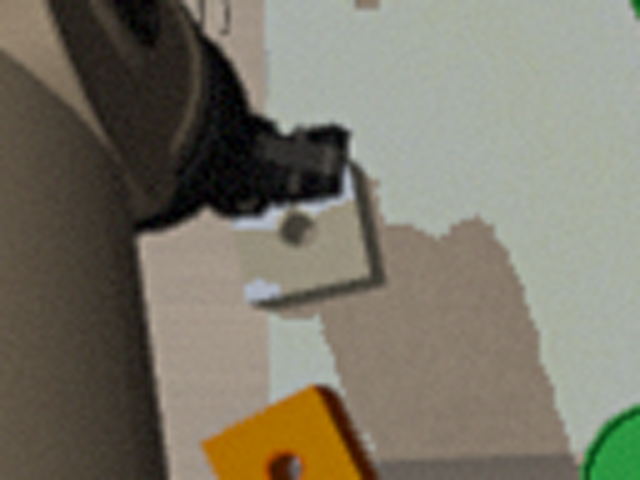

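```bash
python3 - <<'E'
from h import *
import cv2
u=proj("scene",[[.552,.181,.145],[.552,.181,.153]])[0].round().astype(int);print(u)
p=np.load("scene2.npz")['p'];x,y=u[0]-20,u[1]-18
cv2.imwrite("pics/s2c.png",cv2.convertScaleAbs(cv2.resize(p[y:y+36,x:x+48,::-1],(720,540),interpolation=cv2.INTER_CUBIC),alpha=1.3))
E
```

```text
[342 214]
```

View pics/s2c.png

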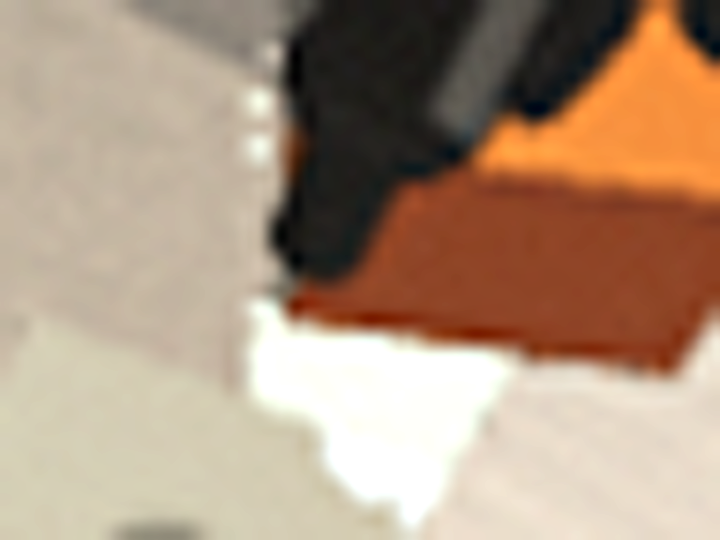

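The lit paper hides the blade here. I'll carry the tool over the dark controller and look there.

```bash
python3 -m jog '0 1.5 -30 0 0 0 5;0 1.5 -40 0 0 0 5;0 1.5 -40 0 0 0 5;0 1.5 -40 0 0 0 5;0 1.5 -40 0 0 0 5'; python3 -m jog '0 1.5 -40 0 0 0 5;0 1.5 -40 0 0 0 5;0 1.5 -40 0 0 0 5;0 1.5 -40 0 0 0 5;0 1.5 -40 0 0 0 5';python3 -m jog '0 0 -11 1 0 0 5;0 0 0 1 0 0 5;0 0 0 1 0 0 5;0 0 0 1.2 0 0 5;0 0 0 0 0 0 5'; python3 - <<'E'
from h import *
import cv2
plan([.4953,-.2155,.208],59)
for n in("scene","top"):
    p,d=bot.read_camera(n);np.savez(n+"3.npz",p=p,d=d)
    u=proj(n,[[.4953,-.2155,.145]])[0].round().astype(int);x,y=u[0]-20,u[1]-15;print(n,u)
    cv2.imwrite(f"pics/{n}3.png",cv2.resize(p[y:y+36,x:x+48,::-1],(720,540),interpolation=cv2.INTER_CUBIC))
E
```

```text
t: 5.2
eef_pos: [0.5235, -0.0086, 0.2062]
tool_rot: [0.525, -0.473, 0.526, 0.474]
contact_force: [0.9, -0.2, 0.1]
gripper_width: 0.154
t: 5.7
eef_pos: [0.4953, -0.2064, 0.2062]
tool_rot: [0.525, -0.473, 0.526, 0.474]
contact_force: [0.9, -0.4, -0.5]
gripper_width: 0.155
t: 6.2
eef_pos: [0.4947, -0.2158, 0.2061]
tool_rot: [0.615, -0.347, 0.617, 0.348]
contact_force: [-0.0, 0.1, -0.5]
gripper_width: 0.154
tcp [ 0.4947 -0.2158  0.2061] jaw 58.78 xaxis [-2.5e-03  2.0e-04 -1.0e+00]
shift mm (tool axes) [-1.87 -0.37  0.58] turn units [-0.036 -0.011 -0.021] axes
 [[-0.002 -0.855  0.518]
 [ 0.     0.518  0.855]
 [-1.     0.002 -0.001]] q [-0.08  0.3   0.45  1.93 -0.16  0.95  1.48] F [-0.    0.1  -0.51] w 0.1539943699238507 t 6.2
scene [199 102]
top [366 228]
```

View pics/scene3.png

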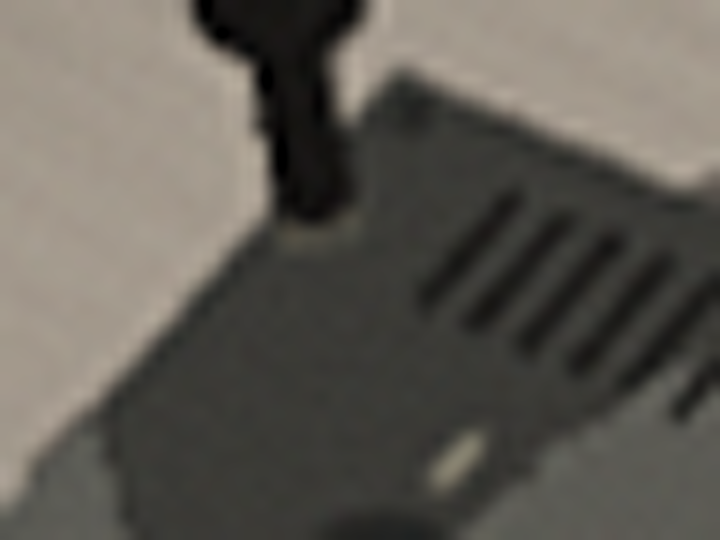

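View pics/top3.png

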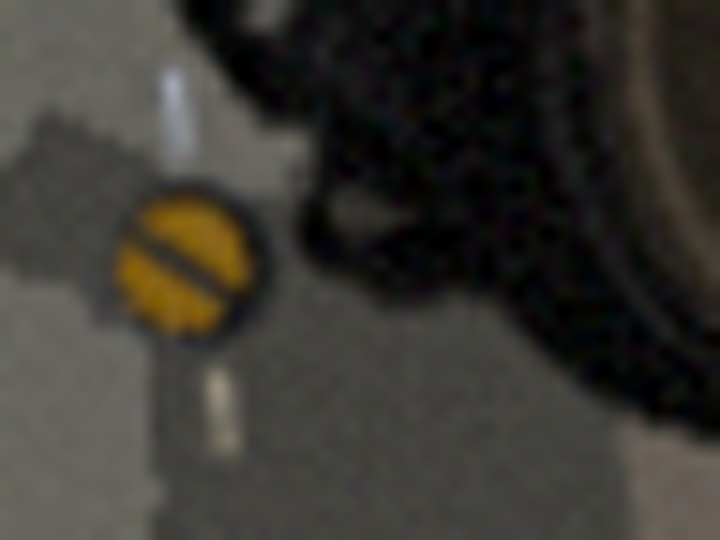

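The strip under the shaft in the scene crop at (320,225) is about 75 px wide. Along the jaw direction it would show only about 32 px, so the blade runs across the jaws. The jaw must therefore point to 59-90 = -31°, so I'll turn 90° clockwise.

```bash
python3 -m jog '0 0 0 1.25 0 0 5;0 0 0 1.25 0 0 5;0 0 0 1.25 0 0 5;0 0 0 1.25 0 0 5;0 0 0 1.25 0 0 5'; python3 -m jog '0 0 0 1.25 0 0 5;0 0 0 1.25 0 0 5;0 0 0 1.25 0 0 5;0 0 0 1.25 0 0 5;0 0 0 1.25 0 0 5';python3 -m jog '0 0 0 1.25 0 0 5;0 0 0 1.21 0 0 5;20 0 0 0 0 0 5;15 0 0 0 0 0 5;0 0 0 0 0 0 5'; python3 -m jog '0 0 0 0 0 0 5;0 0 0 0 0 0 5'; python3 - <<'E'
from h import *
import cv2
plan([.4953,-.2155,.170],-31)
for n in("scene","top"):
    p,d=bot.read_camera(n);np.savez(n+"4.npz",p=p,d=d)
    u=proj(n,[[.4953,-.2155,.108]])[0].round().astype(int);x,y=u[0]-20,u[1]-15;print(n,x,y)
    cv2.imwrite(f"pics/{n}4.png",cv2.resize(p[y:y+36,x:x+48,::-1],(720,540),interpolation=cv2.INTER_CUBIC))
E
```

```text
t: 6.8
eef_pos: [0.4952, -0.216, 0.207]
tool_rot: [0.695, -0.13, 0.695, 0.13]
contact_force: [-0.3, -0.8, 0.6]
gripper_width: 0.156
t: 7.3
eef_pos: [0.4952, -0.2159, 0.207]
tool_rot: [0.7, 0.1, 0.7, -0.1]
contact_force: [0.5, 0.1, -0.7]
gripper_width: 0.157
t: 7.8
eef_pos: [0.4938, -0.2152, 0.17]
tool_rot: [0.68, 0.188, 0.683, -0.188]
contact_force: [-0.3, 0.9, -1.1]
gripper_width: 0.153
t: 8.0
eef_pos: [0.4957, -0.2164, 0.1728]
tool_rot: [0.682, 0.188, 0.681, -0.188]
contact_force: [0.2, 0.3, -0.7]
gripper_width: 0.153
tcp [ 0.4957 -0.2164  0.1728] jaw -30.89 xaxis [ 7.e-04 -2.e-04 -1.e+00]
shift mm (tool axes) [ 2.81  0.55 -0.81] turn units [ 0.018  0.007 -0.002] axes
 [[ 0.001  0.513  0.858]
 [-0.     0.858 -0.513]
 [-1.     0.     0.001]] q [-0.3   0.4   0.77  1.97 -0.36  0.9   0.11] F [ 0.24  0.32 -0.65] w 0.153267568337909 t 8.0
scene 182 98
top 342 214
```

View pics/scene4.png

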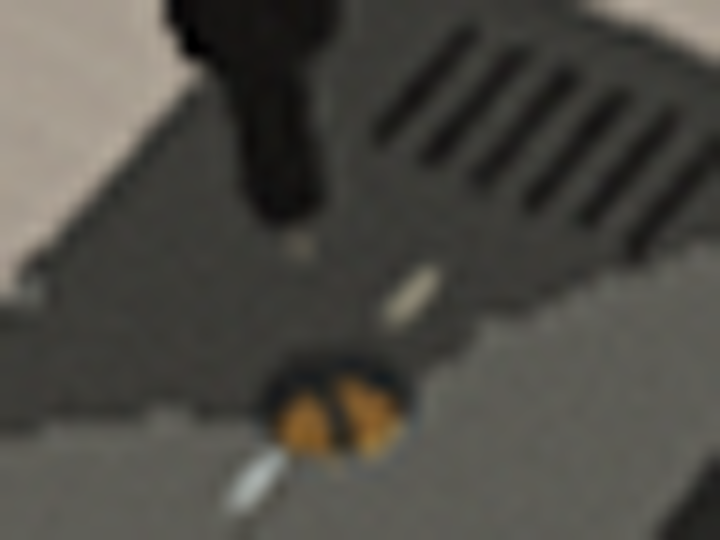

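View pics/top4.png

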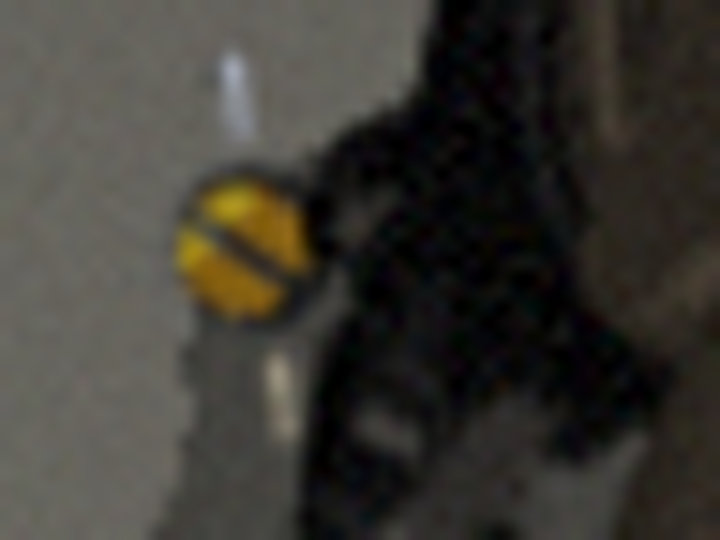

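```bash
python3 - <<'E'
from h import *
print(onz("scene",[[202.1,115.2],[201.7,114.3]],.110).round(4))
# shaft centerline at z .118 (shaft bottom centre px) 
print(onz("scene",[[182+287/15,98+208/15]],.1185).round(4))
E
```

```text
[[ 0.5002 -0.2091  0.11  ]
 [ 0.4986 -0.2117  0.11  ]]
[[ 0.4991 -0.2116  0.1185]]
```

```bash
python3 -m jog '10 0 0 0 0 0 5;10 0 0 0 0 0 5;10 0 0 0 0 0 5;1 0 0 0 0 0 5;0 0 0 0 0 0 5'; python3 -m jog '0 0 0 0 0 0 5;0 0 0 0 0 0 5'; python3 - <<'E'
from h import *
import cv2
plan([.4953,-.2155,.141],-31)
a=[]
for n in("scene","top"):
    p,d=bot.read_camera(n);np.savez(n+"5.npz",p=p,d=d)
    u=proj(n,[[.4953,-.2155,.078]])[0].round().astype(int);x,y=u[0]-16,u[1]-16;print(n,x,y)
    a.append(cv2.resize(p[y:y+32,x:x+24,::-1],(400,533),interpolation=cv2.INTER_CUBIC))
cv2.imwrite("pics/b5.png",cv2.convertScaleAbs(np.hstack(a),alpha=1.5))
E
```

```text
t: 8.6
eef_pos: [0.495, -0.216, 0.1407]
tool_rot: [0.681, 0.188, 0.682, -0.189]
contact_force: [0.2, 0.5, -0.5]
gripper_width: 0.154
t: 8.8
eef_pos: [0.4957, -0.2162, 0.1416]
tool_rot: [0.682, 0.188, 0.681, -0.188]
contact_force: [-0.2, -0.1, -0.9]
gripper_width: 0.153
tcp [ 0.4957 -0.2162  0.1416] jaw -30.92 xaxis [ 6.e-04 -2.e-04 -1.e+00]
shift mm (tool axes) [ 0.6   0.42 -0.71] turn units [ 0.014  0.006 -0.002] axes
 [[ 0.001  0.514  0.858]
 [-0.     0.858 -0.514]
 [-1.     0.     0.001]] q [-0.27  0.45  0.73  2.   -0.4   0.84  0.14] F [-0.22 -0.08 -0.93] w 0.15293218203408335 t 8.8
scene 187 106
top 343 214
```

View pics/b5.png

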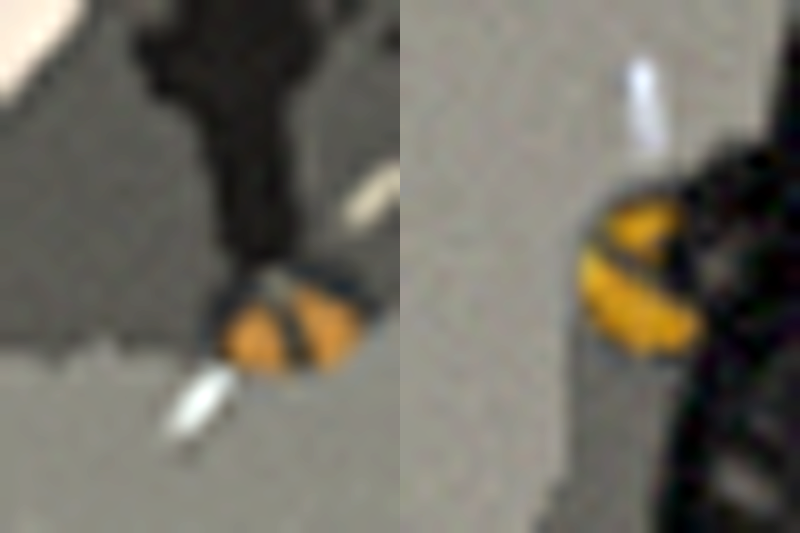

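```bash
python3 - <<'E'
from h import *
import cv2
p=np.load("scene5.npz")['p'];S=16;x0,y0=183,100;w,h=45,34
im=cv2.convertScaleAbs(cv2.resize(p[y0:y0+h,x0:x0+w,::-1],(w*S,h*S),interpolation=cv2.INTER_CUBIC),alpha=1.5)
def dr(P,c,closed=True):
    uv=((proj("scene",P)-[x0,y0]+.5)*S).round().astype(int);cv2.polylines(im,[uv.reshape(-1,1,2)],closed,c,1)
th=np.linspace(0,2*np.pi,40)
circ=lambda c,r,z:np.c_[c[0]+r*np.cos(th),c[1]+r*np.sin(th),np.full(40,z)]
W=np.array([.4949,-.2141]);a=np.radians(7.2);ex=np.array([np.cos(a),np.sin(a)])
dr(circ(W,.012,.072),(0,255,0));dr(circ(W,.0095,.064),(0,255,255))
for s in(-1,1):
    c=W+s*.023*ex;n=np.array([-ex[1],ex[0]])
    dr(np.array([np.r_[c+i*.006*ex+j*.0015*n,.074] for i,j in((1,1),(1,-1),(-1,-1),(-1,1))]),(0,255,0))
b=np.array([np.cos(np.radians(59.3)),np.sin(np.radians(59.3))]);m=np.array([-b[1],b[0]])
for s in(-1,1): dr(np.array([np.r_[W+i*.0095*b+s*.0019*m,.064] for i in(-1,1)]),(0,255,255),False)
T=np.array([.4957,-.2162])+[.0005,.0022];zt=.1416-.0627
dr(circ(T,.006,zt+.008),(255,0,255));dr(circ(T,.006,zt+.046),(255,0,255));dr(circ(T,.013,zt+.046),(255,0,255))
dr(np.array([np.r_[T+i*.006*b+j*.0012*m,zt] for i,j in((1,1),(1,-1),(-1,-1),(-1,1))]),(255,100,0))
cv2.imwrite("pics/ov5.png",im)
E
```

```text
(no output)
```

View pics/ov5.png

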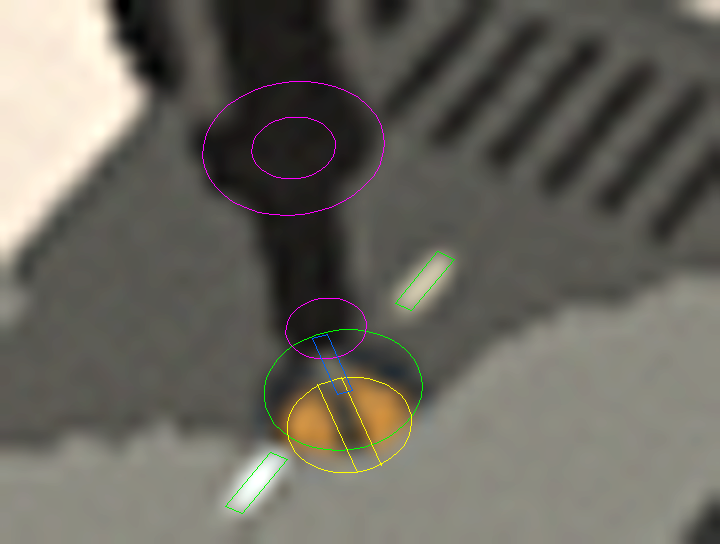

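The overlay says the tool is about 1.5 mm off across the slot (along tool z) and about 0.7 mm off along it. I'll correct that and go down partway.

```bash
python3 -m jog '0 -0.7 -1.5 0 0 0 5;0 0 0 0 0 0 5;4 0 0 0 0 0 5;4 0 0 0 0 0 5;0 0 0 0 0 0 5'; python3 -m jog '0 0 0 0 0 0 5;0 0 0 0 0 0 5'; python3 - <<'E'
from h import *
import cv2
plan([.4940,-.2161,.1337],-31)
p,d=bot.read_camera("scene");np.savez("scene6.npz",p=p,d=d)
S=16;x0,y0=183,100;w,h=45,34
cv2.imwrite("pics/s6.png",cv2.convertScaleAbs(cv2.resize(p[y0:y0+h,x0:x0+w,::-1],(w*S,h*S),interpolation=cv2.INTER_CUBIC),alpha=1.5))
E
```

```text
t: 9.4
eef_pos: [0.4933, -0.2156, 0.1326]
tool_rot: [0.681, 0.188, 0.682, -0.188]
contact_force: [-0.3, 0.3, -0.8]
gripper_width: 0.153
t: 9.6
eef_pos: [0.4938, -0.216, 0.1333]
tool_rot: [0.682, 0.188, 0.682, -0.188]
contact_force: [0.3, 0.2, -0.0]
gripper_width: 0.155
tcp [ 0.4938 -0.216   0.1333] jaw -30.92 xaxis [-0. -0. -1.]
shift mm (tool axes) [-0.42 -0.02  0.25] turn units [0.014 0.    0.   ] axes
 [[-0.     0.514  0.858]
 [-0.     0.858 -0.514]
 [-1.    -0.     0.   ]] q [-0.26  0.46  0.72  2.01 -0.41  0.82  0.15] F [ 0.3   0.16 -0.03] w 0.15472671978439723 t 9.6
```

View pics/s6.png

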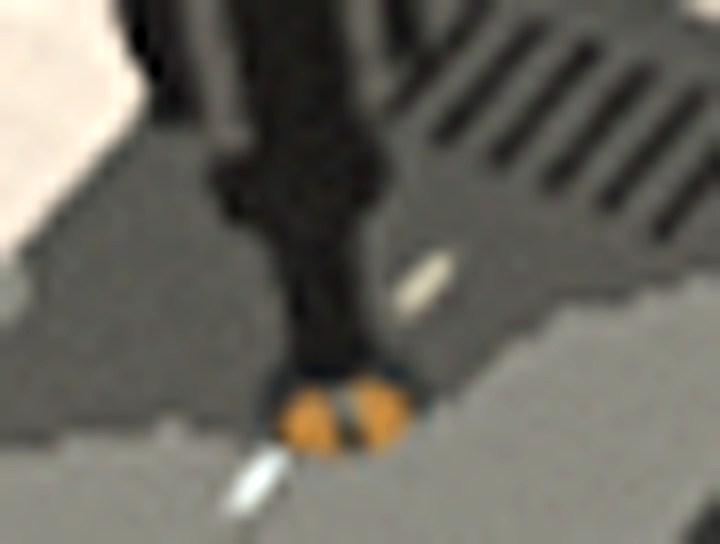

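The blade (light strip at (342,405)) runs straight into the dark slot (352,437), so they are lined up. Now I'll go down by feel.

```bash
for i in 1; do :; done; python3 -m jog '1.5 0 0 0 0 0 5;1.5 0 0 0 0 0 5;0 0 0 0 0 0 5;0 0 0 0 0 0 5'; python3 -m jog '1 0 0 0 0 0 5;0 0 0 0 0 0 5;0 0 0 0 0 0 5'; python3 -m jog '1 0 0 0 0 0 5;0 0 0 0 0 0 5;0 0 0 0 0 0 5'
```

```text
t: 10.05
eef_pos: [0.4937, -0.2159, 0.1302]
tool_rot: [0.681, 0.188, 0.682, -0.188]
contact_force: [-0.3, 0.4, -0.2]
gripper_width: 0.158
t: 10.35
eef_pos: [0.4938, -0.2159, 0.1293]
tool_rot: [0.682, 0.188, 0.682, -0.188]
contact_force: [-0.5, -0.2, -0.4]
gripper_width: 0.152
t: 10.65
eef_pos: [0.4937, -0.2159, 0.1283]
tool_rot: [0.681, 0.188, 0.682, -0.188]
contact_force: [-0.1, 0.4, -1.1]
gripper_width: 0.151
```

```bash
python3 -m jog '0.6 0 0 0 0 0 5;0 0 0 0 0 0 5;0 0 0 0 0 0 5'; python3 -m jog '0.6 0 0 0 0 0 5;0 0 0 0 0 0 5;0 0 0 0 0 0 5'; python3 -m jog '0.6 0 0 0 0 0 5;0 0 0 0 0 0 5;0 0 0 0 0 0 5'
```

```text
t: 10.95
eef_pos: [0.4937, -0.2159, 0.1277]
tool_rot: [0.682, 0.188, 0.682, -0.188]
contact_force: [-0.4, -0.2, 0.7]
gripper_width: 0.154
t: 11.25
eef_pos: [0.4938, -0.2159, 0.1271]
tool_rot: [0.682, 0.188, 0.682, -0.188]
contact_force: [-0.1, 0.0, 0.1]
gripper_width: 0.155
t: 11.55
eef_pos: [0.4938, -0.2159, 0.1265]
tool_rot: [0.682, 0.188, 0.682, -0.188]
contact_force: [-0.1, 0.3, -1.1]
gripper_width: 0.158
```

```bash
python3 -m jog '0.6 0 0 0 0 0 5;0 0 0 0 0 0 5;0 0 0 0 0 0 5'; python3 -m jog '0.5 0 0 0 0 0 5;0 0 0 0 0 0 5;0 0 0 0 0 0 5'
```

```text
t: 11.85
eef_pos: [0.4938, -0.2159, 0.1259]
tool_rot: [0.682, 0.188, 0.682, -0.188]
contact_force: [-0.9, 0.3, -0.2]
gripper_width: 0.155
t: 12.15
eef_pos: [0.4938, -0.2159, 0.1254]
tool_rot: [0.682, 0.188, 0.682, -0.188]
contact_force: [0.6, 0.6, -1.4]
gripper_width: 0.151
```

```bash
python3 -m jog '0.5 0 0 0 0 0 5;0 0 0 0 0 0 5;0 0 0 0 0 0 5'; python3 -m jog '0.5 0 0 0 0 0 5;0 0 0 0 0 0 5;0 0 0 0 0 0 5'
```

```text
t: 12.45
eef_pos: [0.4938, -0.2159, 0.1249]
tool_rot: [0.682, 0.188, 0.682, -0.188]
contact_force: [0.3, -0.0, -0.4]
gripper_width: 0.156
t: 12.75
eef_pos: [0.4938, -0.2159, 0.1244]
tool_rot: [0.682, 0.188, 0.682, -0.188]
contact_force: [0.1, 0.3, -0.9]
gripper_width: 0.16
```

```bash
python3 -m jog '0.5 0 0 0 0 0 5;0 0 0 0 0 0 5;0 0 0 0 0 0 5'; python3 -m jog '0.4 0 0 0 0 0 5;0 0 0 0 0 0 5;0 0 0 0 0 0 5'
```

```text
t: 13.05
eef_pos: [0.4938, -0.2159, 0.1239]
tool_rot: [0.682, 0.188, 0.682, -0.188]
contact_force: [0.2, -0.6, -0.9]
gripper_width: 0.156
t: 13.35
eef_pos: [0.4938, -0.2159, 0.1235]
tool_rot: [0.682, 0.188, 0.682, -0.188]
contact_force: [-0.7, 1.2, -0.6]
gripper_width: 0.154
```

```bash
python3 -m jog '0.5 0 0 0 0 0 5;0 0 0 0 0 0 5;0 0 0 0 0 0 5'; python3 -m jog '0.5 0 0 0 0 0 5;0 0 0 0 0 0 5;0 0 0 0 0 0 5'
```

```text
t: 13.65
eef_pos: [0.4938, -0.2159, 0.1231]
tool_rot: [0.682, 0.188, 0.681, -0.188]
contact_force: [0.4, 0.3, 0.2]
gripper_width: 0.152
t: 13.95
eef_pos: [0.4939, -0.2159, 0.1226]
tool_rot: [0.682, 0.188, 0.681, -0.188]
contact_force: [-0.6, -0.1, 2.2]
gripper_width: 0.157
```

```bash
python3 - <<'E'
from h import *
import cv2
a=[]
p,d=bot.read_camera("scene");np.savez("scene7.npz",p=p,d=d)
S=16;x0,y0=183,100;w,h=45,34
cv2.imwrite("pics/s7.png",cv2.convertScaleAbs(cv2.resize(p[y0:y0+h,x0:x0+w,::-1],(w*S,h*S),interpolation=cv2.INTER_CUBIC),alpha=1.5))
E
```

```text
(no output)
```

View pics/s7.png

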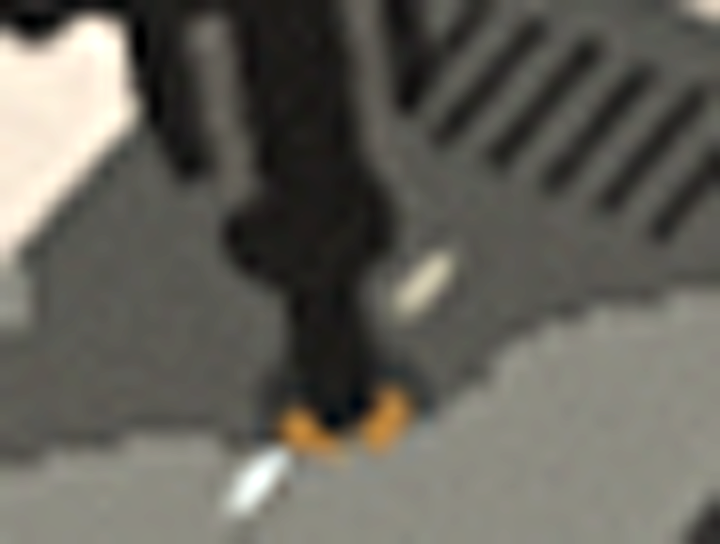

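The blade has vanished into the slot, with the shaft end right over the brass at (345,420), and contact has begun. Next I'll average the force.

```bash
for i in 1 2 3 4; do python3 -m jog '0 0 0 0 0 0 5' | grep -E "^(t|cont)" ; done; python3 -m jog '0.3 0 0 0 0 0 5;0 0 0 0 0 0 5;0 0 0 0 0 0 5';for i in 1 2 3 4; do python3 -m jog '0 0 0 0 0 0 5' | grep -E "^(eef|cont)" ; done
```

```text
t: 14.1
tool_rot: [0.682, 0.188, 0.681, -0.188]
contact_force: [-0.5, -0.7, 3.2]
t: 14.2
tool_rot: [0.682, 0.188, 0.681, -0.188]
contact_force: [0.1, 1.4, 2.6]
t: 14.3
tool_rot: [0.682, 0.188, 0.681, -0.188]
contact_force: [0.2, 0.1, 2.5]
t: 14.4
tool_rot: [0.682, 0.188, 0.681, -0.188]
contact_force: [-0.6, 0.5, 3.3]
t: 14.7
eef_pos: [0.4939, -0.2159, 0.1223]
tool_rot: [0.682, 0.188, 0.681, -0.188]
contact_force: [-0.5, 0.4, 2.9]
gripper_width: 0.153
eef_pos: [0.4938, -0.2159, 0.1223]
contact_force: [0.4, -0.3, 4.2]
eef_pos: [0.4938, -0.216, 0.1222]
contact_force: [0.6, -0.5, 4.5]
eef_pos: [0.4939, -0.2159, 0.1222]
contact_force: [-1.0, 0.6, 4.2]
eef_pos: [0.4939, -0.2159, 0.1222]
contact_force: [-0.9, 0.3, 3.7]
```

```bash
python3 -m jog '0 0 0 0.4 0 0 5;0 0 0 0.4 0 0 5;0 0 0 0 0 0 5'; python3 -m jog '0 0 0 0.4 0 0 5;0 0 0 0.4 0 0 5;0 0 0 0 0 0 5';  python3 -c "
from h import *
plan([.4940,-.2161,.1337],-89);print(pose()[2]['torque'])"
```

```text
t: 15.4
eef_pos: [0.4939, -0.216, 0.1222]
tool_rot: [0.673, 0.217, 0.673, -0.217]
contact_force: [-0.4, 0.4, 4.0]
gripper_width: 0.151
t: 15.7
eef_pos: [0.4938, -0.2158, 0.1222]
tool_rot: [0.663, 0.245, 0.664, -0.245]
contact_force: [-0.6, 0.9, 4.3]
gripper_width: 0.156
tcp [ 0.4938 -0.2158  0.1222] jaw -40.47 xaxis [-2.e-04 -0.e+00 -1.e+00]
shift mm (tool axes) [-11.55  -0.06   0.35] turn units [ 8.088e+00 -0.000e+00  2.000e-03] axes
 [[-0.     0.649  0.761]
 [-0.     0.761 -0.649]
 [-1.    -0.    -0.   ]] q [-0.28  0.49  0.75  2.02 -0.46  0.81  0.03] F [-0.65  0.92  4.32] w 0.15625814587124243 t 15.7
[0.106339   0.09087308 0.07156893]
```

```bash
python3 -m jog '0 0 0 0.4 0 0 5;0 0 0 0.4 0 0 5;0 0 0 0.4 0 0 5;0 0 0 0.4 0 0 5;0 0 0 0 0 0 5'; python3 -c "
from h import *
print(pose()[2]['torque'])"; python3 -m jog '0 0 0 0.4 0 0 5;0 0 0 0.4 0 0 5;0 0 0 0.4 0 0 5;0 0 0 0.4 0 0 5;0 0 0 0 0 0 5';  python3 - <<'E'
from h import *
import cv2
plan([.4940,-.2161,.1337],-89);print(pose()[2]['torque'])
p,d=bot.read_camera("scene");np.savez("scene8.npz",p=p,d=d)
S=16;x0,y0=183,100;w,h=45,34
cv2.imwrite("pics/s8.png",cv2.convertScaleAbs(cv2.resize(p[y0:y0+h,x0:x0+w,::-1],(w*S,h*S),interpolation=cv2.INTER_CUBIC),alpha=1.5))
E
```

```text
t: 16.2
eef_pos: [0.4936, -0.2156, 0.1221]
tool_rot: [0.641, 0.299, 0.641, -0.299]
contact_force: [-0.8, 0.9, 4.8]
gripper_width: 0.156
[ 0.30273207  0.21725479 -0.01006928]
t: 16.7
eef_pos: [0.4934, -0.2155, 0.122]
tool_rot: [0.613, 0.352, 0.614, -0.351]
contact_force: [-1.4, 1.6, 5.3]
gripper_width: 0.155
tcp [ 0.4934 -0.2155  0.122 ] jaw -59.62 xaxis [-1.e-03  7.e-04 -1.e+00]
shift mm (tool axes) [-11.69   0.18   0.83] turn units [ 4.897 -0.009  0.007] axes
 [[-0.001  0.863  0.506]
 [ 0.001  0.506 -0.863]
 [-1.    -0.    -0.001]] q [-0.34  0.52  0.84  2.02 -0.53  0.83 -0.24] F [-1.36  1.61  5.28] w 0.15512302634780245 t 16.7
[0.47335091 0.29727936 0.06287213]
```

View pics/s8.png

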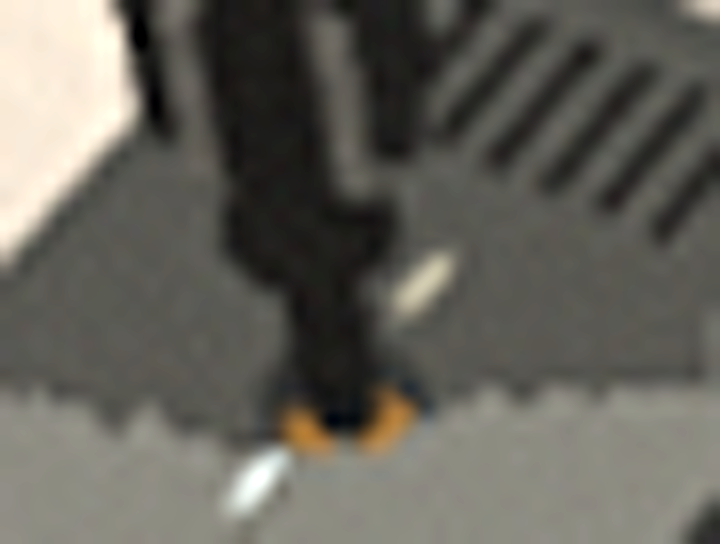

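```bash
python3 -m jog '0 0 -0.3 0.4 0 0 5;0 0 -0.2 0.4 0 0 5;0 0 0 0.4 0 0 5;0 0 0 0.4 0 0 5;0 0 0 0 0 0 5'; python3 -m jog '0 0 -0.1 0.4 0 0 5;0 0 -0.1 0.4 0 0 5;0 0 0 0.4 0 0 5;0 0 0 0 0 0 5'; python3 -m jog '0 0 0 0.4 0 0 5;0 0 0 0.4 0 0 5;0 0 0 0.4 0 0 5;0 0 0 0 0 0 5'; python3 -c "
from h import *
plan([.4940,-.2161,.1337],-89)"
```

```text
t: 17.25
eef_pos: [0.4933, -0.2152, 0.122]
tool_rot: [0.582, 0.402, 0.582, -0.402]
contact_force: [-1.3, 1.5, 4.7]
gripper_width: 0.157
t: 17.65
eef_pos: [0.4932, -0.215, 0.122]
tool_rot: [0.555, 0.437, 0.556, -0.437]
contact_force: [-1.3, 1.6, 4.9]
gripper_width: 0.153
t: 18.05
eef_pos: [0.4932, -0.2148, 0.122]
tool_rot: [0.527, 0.471, 0.528, -0.471]
contact_force: [-0.8, 1.4, 5.6]
gripper_width: 0.155
tcp [ 0.4932 -0.2148  0.122 ] jaw -83.61 xaxis [-1.e-03  8.e-04 -1.e+00]
shift mm (tool axes) [-11.72   0.68   1.36] turn units [ 0.899 -0.008  0.009] axes
 [[-0.001  0.994  0.111]
 [ 0.001  0.111 -0.994]
 [-1.    -0.001 -0.001]] q [-0.41  0.57  0.95  2.03 -0.62  0.86 -0.57] F [-0.8   1.37  5.55] w 0.1554379618320255 t 18.05
```

```bash
python3 -m jog '0 0 0 0.4 0 0 5;0 0 0 0.5 0 0 5;0 0 0 0 0 0 5;0 0 0 0 0 0 5;0 0 0 0 0 0 5'; python3 - <<'E'
from h import *
import cv2
plan([.4940,-.2161,.1337],-89)
p,d=bot.read_camera("scene");np.savez("scene9.npz",p=p,d=d)
S=16;x0,y0=183,100;w,h=45,34
cv2.imwrite("pics/s9.png",cv2.convertScaleAbs(cv2.resize(p[y0:y0+h,x0:x0+w,::-1],(w*S,h*S),interpolation=cv2.INTER_CUBIC),alpha=1.5))
E
```

```text
t: 18.55
eef_pos: [0.4932, -0.2147, 0.122]
tool_rot: [0.504, 0.495, 0.505, -0.495]
contact_force: [-0.8, 1.8, 5.3]
gripper_width: 0.157
tcp [ 0.4932 -0.2147  0.122 ] jaw -88.94 xaxis [-9.0e-04  1.2e-03 -1.0e+00]
shift mm (tool axes) [-11.69   0.79   1.4 ] turn units [ 0.011 -0.011  0.008] axes
 [[-0.001  1.     0.019]
 [ 0.001  0.019 -1.   ]
 [-1.    -0.001 -0.001]] q [-0.43  0.59  0.98  2.03 -0.64  0.87 -0.64] F [-0.8   1.82  5.29] w 0.15666593710978188 t 18.55
```

View pics/s9.png

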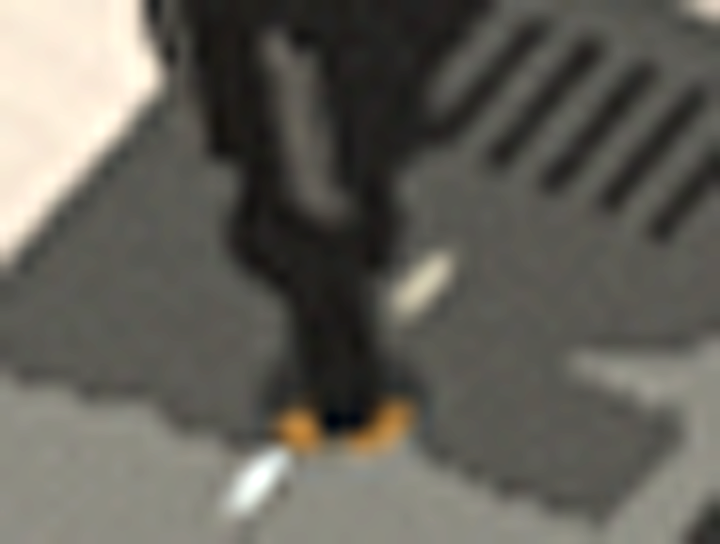

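Lift out and look at the slot.

```bash
python3 -m jog '-1 0 0 0 0 0 5;-3 0 0 0 0 0 5;-6 0 0 0 0 0 5;-10 0 0 0 0 0 5;-15 0 0 0 0 0 5'; python3 -m jog '-15 0 0 0 0 0 5;0 0 0 0 0 0 5;0 0 0 0 0 0 5'; python3 - <<'E'
from h import *
import cv2
plan([.4940,-.2161,.1337],-89)
a=[]
for n in("scene","top"):
    p,d=bot.read_camera(n);np.savez(n+"10.npz",p=p,d=d)
    x,y=(187,110) if n=="scene" else (345,214)
    a.append(cv2.resize(p[y:y+32,x:x+24,::-1],(400,533),interpolation=cv2.INTER_CUBIC))
cv2.imwrite("pics/b10.png",cv2.convertScaleAbs(np.hstack(a),alpha=1.5))
E
```

```text
t: 19.1
eef_pos: [0.4932, -0.2155, 0.1579]
tool_rot: [0.504, 0.496, 0.504, -0.496]
contact_force: [-0.1, 0.7, -0.3]
gripper_width: 0.157
t: 19.4
eef_pos: [0.4939, -0.2152, 0.1728]
tool_rot: [0.504, 0.496, 0.504, -0.496]
contact_force: [-1.0, 0.2, -0.9]
gripper_width: 0.15
tcp [ 0.4939 -0.2152  0.1728] jaw -89.09 xaxis [ 0.0014  0.     -1.    ]
shift mm (tool axes) [39.06  0.05  0.93] turn units [-0.014 -0.    -0.013] axes
 [[ 0.001  1.     0.016]
 [ 0.     0.016 -1.   ]
 [-1.     0.001 -0.   ]] q [-0.49  0.52  1.06  1.99 -0.56  0.96 -0.7 ] F [-0.97  0.25 -0.88] w 0.15049815390979632 t 19.4
```

View pics/b10.png

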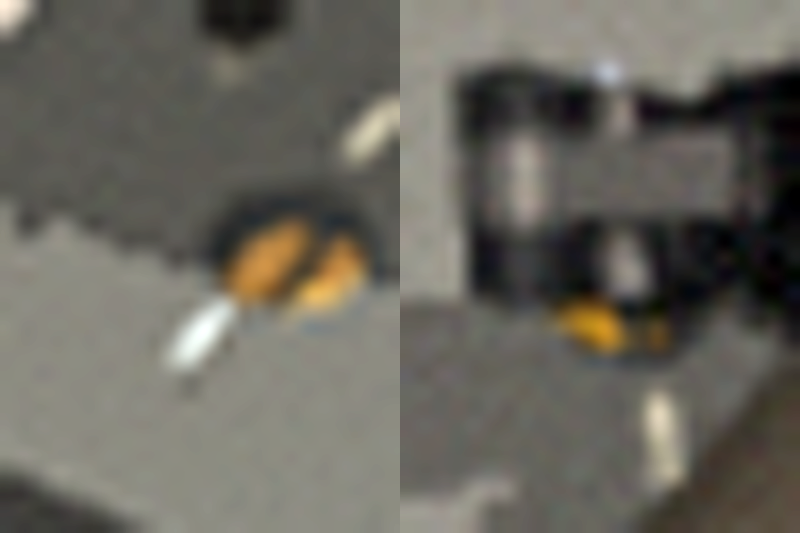

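```bash
python3 - <<'E'
from h import *
import cv2
p=np.load("scene10.npz")['p'];x0,y0,w,h,S=192,112,24,18,30
cv2.imwrite("pics/s10z.png",cv2.convertScaleAbs(cv2.resize(p[y0:y0+h,x0:x0+w,::-1],(w*S,h*S),interpolation=cv2.INTER_CUBIC),alpha=1.5))
E
```

```text
(no output)
```

View pics/s10z.png

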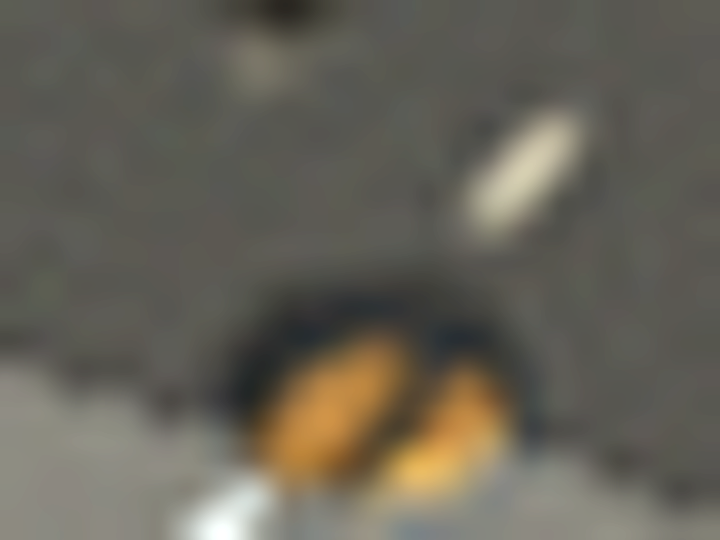

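```bash
python3 - <<'E'
from h import *
f=lambda a,b,z:(lambda A:np.degrees(np.arctan2(*(A[1]-A[0])[[1,0]])))(onz("scene",np.array([a,b])/30.+[192,112],z))
print(f((340,480),(415,345),.064),f((380,480),(455,365),.064),f((360,480),(430,355),.064),"rib",f((490,225),(570,110),.074))
# fit: dark pixels in brass via weighted line at high-res
import cv2
p=np.load("scene10.npz")['p'];x0,y0,w,h,S=192,112,24,18,30
b=cv2.resize(p[y0:y0+h,x0:x0+w],(w*S,h*S),interpolation=cv2.INTER_CUBIC).astype(float)
sat=b[...,0]-b[...,2]
pts=[]
for y in range(385,470,5):
    r=sat[y,300:500];k=np.argmax(r[:80]);k2=150
    seg=sat[y,330:480];i=int(np.argmin(seg));pts.append((330+i,y));
print(pts)
P=np.array(pts,float);l=cv2.fitLine(P.astype(np.float32),cv2.DIST_HUBER,0,.01,.01).ravel();print(l, f(l[2:]-60*l[:2],l[2:]+60*l[:2],.064))
E
```

```text
-162.91555942343325 -166.69664164875516 -163.138238099486 rib -168.1379446737952
[(425, 385), (417, 390), (413, 395), (414, 400), (406, 405), (403, 410), (400, 415), (397, 420), (398, 425), (394, 430), (386, 435), (384, 440), (379, 445), (374, 450), (372, 455), (368, 460), (365, 465)]
[  0.57983303  -0.81473535 391.99188    426.8771    ] -168.81123078136562
```

```bash
python3 -m jog '-30 0 0 0 0 0 5;-30 0 0 0 0 0 5;-30 0 10 0 0 0 5;0 0 10 0 0 0 5;0 0 0 0 0 0 5'; python3 - <<'E'
from h import *
import cv2
plan([.4940,-.2161,.1337],-89)
a=[]
for n in("scene","top"):
    p,d=bot.read_camera(n);np.savez(n+"11.npz",p=p,d=d)
    x,y=(192,110) if n=="scene" else (346,218)
    a.append(cv2.resize(p[y:y+24,x:x+24,::-1],(400,400),interpolation=cv2.INTER_CUBIC))
cv2.imwrite("pics/b11.png",cv2.convertScaleAbs(np.hstack(a),alpha=1.5))
E
```

```text
t: 20.0
eef_pos: [0.4935, -0.2364, 0.2621]
tool_rot: [0.504, 0.497, 0.503, -0.496]
contact_force: [1.0, 0.5, -0.8]
gripper_width: 0.155
tcp [ 0.4935 -0.2364  0.2621] jaw -89.2 xaxis [ 5.e-04 -5.e-04 -1.e+00]
shift mm (tool axes) [128.44   0.74 -20.36] turn units [-0.034  0.004 -0.005] axes
 [[ 0.001  1.     0.014]
 [-0.     0.014 -1.   ]
 [-1.     0.001  0.   ]] q [-0.55  0.43  1.18  1.88 -0.44  1.13 -0.76] F [ 0.96  0.54 -0.75] w 0.15456891934906938 t 20.0
```

View pics/b11.png

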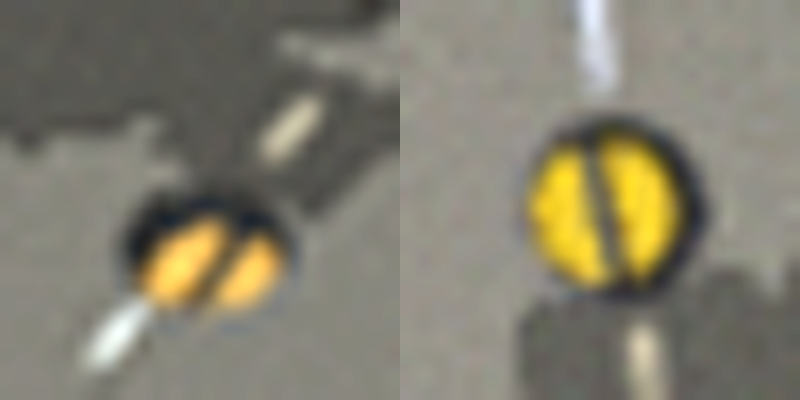

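```bash
python3 - <<'E'
from h import *
import cv2
for n,(x0,y0,w,h),rows,cols in(("top",(346,210,24,36),range(275,385,5),(160,240)),("scene",(192,110,24,24),None,None)):
    p=np.load(n+"11.npz")['p'];S=16
    b=cv2.resize(p[y0:y0+h,x0:x0+w],(w*S,h*S),interpolation=cv2.INTER_CUBIC).astype(float)
    if rows is None: continue
    sat=np.clip(b[...,0]-b[...,2],0,None);pts=[]
    brass=np.argwhere(sat>120);print(brass.min(0),brass.max(0))
    cy=brass.mean(0)
    for y in range(brass[:,0].min()+25,brass[:,0].max()-25,4):
        xs=np.arange(int(cy[1]-40),int(cy[1]+40));wt=np.clip(np.percentile(sat[y],97)*.75-sat[y,xs],0,None)
        pts.append(((xs*wt).sum()/wt.sum(),y))
    P=np.array(pts,np.float32);l=cv2.fitLine(P,cv2.DIST_HUBER,0,.01,.01).ravel()
    q=np.array([l[2:]-60*l[:2],l[2:]+60*l[:2]])/S+[x0-.5+.5/S,y0-.5+.5/S]
    A=onz(n,q,.064);print(n,"slot",np.degrees(np.arctan2(*(A[1]-A[0])[[1,0]])),l)
    g=p.min(2).astype(float)
    R=[]
    for yb in((212,225),(234,248)):
        s=g[yb[0]:yb[1],350:368];wt=np.clip(s-np.median(s)-20,0,None);v,u=np.mgrid[yb[0]:yb[1],350:368]
        R.append(((u*wt).sum()/wt.sum(),(v*wt).sum()/wt.sum()))
    A=onz(n,R,.074);print("ribs",np.round(R,1),np.degrees(np.arctan2(*(A[1]-A[0])[[1,0]])))
E
```

```text
[281 135] [385 250]
top slot -167.4215404396845 [2.4381955e-01 9.6982062e-01 1.9465396e+02 3.3160001e+02]
ribs [[357.3 219.7]
 [354.3 241.1]] 170.36274228342356
```

Top view: the slot runs at about 12.6° and the ribs at 7.2°. The error is about -0.09 rad, which is inside the tolerance but not by much. I'll put the blade back in and turn a little more, recentring on (0.4946, -0.2145), worked out from the side forces.

```bash
python3 -m jog '0 0 -10 0 0 0 5;0 1 -11.5 0 0 0 5;30 0 0 -0.85 0 0 5;30 0 0 0 0 0 5;30 0 0 0 0 0 5'; python3 -m jog '25 0 0 0 0 0 5;0 0 0 0 0 0 5;0 0 0 0 0 0 5';python3 - <<'E'
from h import *
import cv2
plan([.4946,-.2145,.130],-84)
p,d=bot.read_camera("scene");np.savez("scene12.npz",p=p,d=d)
S=16;x0,y0=183,100;w,h=45,34
cv2.imwrite("pics/s12.png",cv2.convertScaleAbs(cv2.resize(p[y0:y0+h,x0:x0+w,::-1],(w*S,h*S),interpolation=cv2.INTER_CUBIC),alpha=1.5))
E
```

```text
t: 20.6
eef_pos: [0.4942, -0.2118, 0.1703]
tool_rot: [0.525, 0.473, 0.526, -0.473]
contact_force: [0.7, 0.2, 0.3]
gripper_width: 0.157
t: 20.9
eef_pos: [0.4942, -0.2132, 0.1471]
tool_rot: [0.525, 0.473, 0.526, -0.473]
contact_force: [0.6, 0.3, 0.8]
gripper_width: 0.156
tcp [ 0.4942 -0.2132  0.1471] jaw -84.0 xaxis [-1.6e-03  1.0e-04 -1.0e+00]
shift mm (tool axes) [17.09  0.33  1.37] turn units [ 0.    -0.002  0.015] axes
 [[-0.002  0.995  0.105]
 [ 0.     0.105 -0.995]
 [-1.    -0.002 -0.   ]] q [-0.45  0.54  1.    2.01 -0.58  0.91 -0.61] F [0.57 0.29 0.81] w 0.15627532706758332 t 20.9
```

View pics/s12.png

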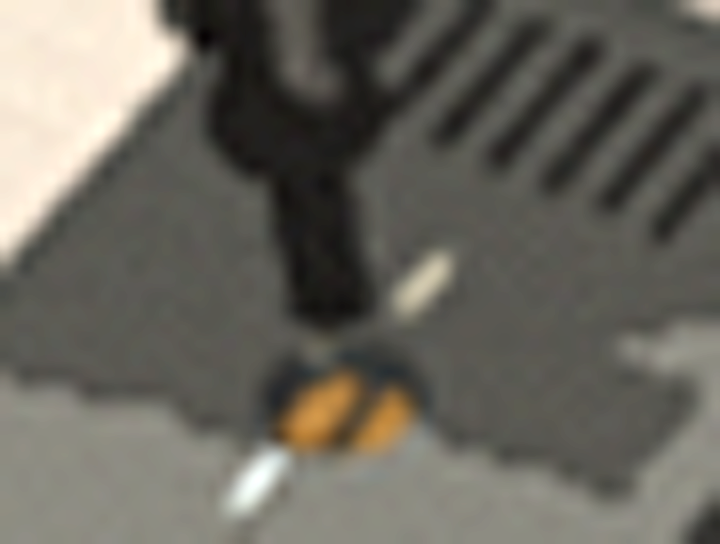

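Shift y +0.4 and z +1.3, then go down in stages.

```bash
python3 -m jog '0 0.3 1.3 0 0 0 5;8 0 0 0 0 0 5;7 0 0 0 0 0 5;0 0 0 0 0 0 5;0 0 0 0 0 0 5';python3 - <<'E'
from h import *
import cv2
plan([.4946,-.2145,.130],-84)
p,d=bot.read_camera("scene");np.savez("scene13.npz",p=p,d=d)
S=16;x0,y0=183,100;w,h=45,34
cv2.imwrite("pics/s13.png",cv2.convertScaleAbs(cv2.resize(p[y0:y0+h,x0:x0+w,::-1],(w*S,h*S),interpolation=cv2.INTER_CUBIC),alpha=1.5))
E
```

```text
t: 21.45
eef_pos: [0.4947, -0.215, 0.132]
tool_rot: [0.525, 0.473, 0.526, -0.473]
contact_force: [0.0, -0.7, -0.4]
gripper_width: 0.154
tcp [ 0.4947 -0.215   0.132 ] jaw -84.02 xaxis [-6.e-04  1.e-04 -1.e+00]
shift mm (tool axes) [ 1.97 -0.02 -0.49] turn units [-0.004 -0.002  0.005] axes
 [[-0.001  0.995  0.104]
 [ 0.     0.104 -0.995]
 [-1.    -0.001 -0.   ]] q [-0.43  0.56  0.97  2.02 -0.61  0.88 -0.58] F [ 0.03 -0.65 -0.39] w 0.1544177152887644 t 21.45
```

View pics/s13.png

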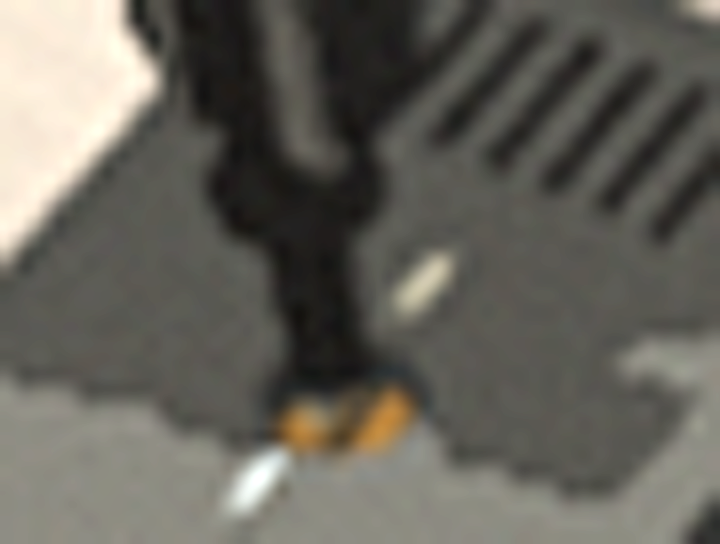

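```bash
python3 -m jog '2 0 -0.6 0 0 0 5;2 0 0 0 0 0 5;0 0 0 0 0 0 5;0 0 0 0 0 0 5'; python3 -m jog '0.7 0 0 0 0 0 5;0 0 0 0 0 0 5;0 0 0 0 0 0 5'; python3 -m jog '0.5 0 0 0 0 0 5;0 0 0 0 0 0 5;0 0 0 0 0 0 5'
```

```text
t: 21.9
eef_pos: [0.4948, -0.2144, 0.1282]
tool_rot: [0.525, 0.473, 0.525, -0.473]
contact_force: [0.4, -0.2, -0.6]
gripper_width: 0.153
t: 22.2
eef_pos: [0.4948, -0.2144, 0.1275]
tool_rot: [0.525, 0.473, 0.525, -0.473]
contact_force: [-0.4, 0.3, -0.9]
gripper_width: 0.157
t: 22.5
eef_pos: [0.4948, -0.2144, 0.127]
tool_rot: [0.525, 0.473, 0.525, -0.473]
contact_force: [-0.2, 0.7, -0.5]
gripper_width: 0.156
```

```bash
python3 -m jog '0.5 0 0 0 0 0 5;0 0 0 0 0 0 5;0 0 0 0 0 0 5'; python3 -m jog '0.5 0 0 0 0 0 5;0 0 0 0 0 0 5;0 0 0 0 0 0 5'
```

```text
t: 22.8
eef_pos: [0.4948, -0.2144, 0.1265]
tool_rot: [0.525, 0.473, 0.525, -0.473]
contact_force: [-0.5, -0.1, -0.8]
gripper_width: 0.152
t: 23.1
eef_pos: [0.4948, -0.2144, 0.126]
tool_rot: [0.525, 0.473, 0.525, -0.473]
contact_force: [-1.6, -1.2, -0.5]
gripper_width: 0.152
```

```bash
python3 -m jog '0.5 0 0 0 0 0 5;0 0 0 0 0 0 5;0 0 0 0 0 0 5'; python3 -m jog '0.5 0 0 0 0 0 5;0 0 0 0 0 0 5;0 0 0 0 0 0 5'; python3 -m jog '0.5 0 0 0 0 0 5;0 0 0 0 0 0 5;0 0 0 0 0 0 5'
```

```text
t: 23.4
eef_pos: [0.4948, -0.2144, 0.1255]
tool_rot: [0.525, 0.473, 0.525, -0.473]
contact_force: [1.0, -0.6, -1.1]
gripper_width: 0.156
t: 23.7
eef_pos: [0.4948, -0.2144, 0.125]
tool_rot: [0.525, 0.473, 0.525, -0.473]
contact_force: [-0.4, 0.8, -1.4]
gripper_width: 0.152
t: 24.0
eef_pos: [0.4948, -0.2144, 0.1245]
tool_rot: [0.525, 0.473, 0.525, -0.473]
contact_force: [0.9, 0.1, -0.4]
gripper_width: 0.159
```

```bash
python3 -m jog '0.5 0 0 0 0 0 5;0 0 0 0 0 0 5;0 0 0 0 0 0 5'; python3 -m jog '0.4 0 0 0 0 0 5;0 0 0 0 0 0 5;0 0 0 0 0 0 5'
```

```text
t: 24.3
eef_pos: [0.4948, -0.2144, 0.124]
tool_rot: [0.525, 0.473, 0.525, -0.473]
contact_force: [0.5, 0.7, -1.3]
gripper_width: 0.158
t: 24.6
eef_pos: [0.4948, -0.2144, 0.1236]
tool_rot: [0.525, 0.473, 0.525, -0.473]
contact_force: [0.1, 0.2, -0.0]
gripper_width: 0.154
```

```bash
python3 -m jog '0.5 0 0 0 0 0 5;0 0 0 0 0 0 5;0 0 0 0 0 0 5'; python3 -m jog '0.4 0 0 0 0 0 5;0 0 0 0 0 0 5;0 0 0 0 0 0 5';python3 -m jog '0.4 0 0 0 0 0 5;0 0 0 0 0 0 5;0 0 0 0 0 0 5'
```

```text
t: 24.9
eef_pos: [0.4949, -0.2144, 0.1231]
tool_rot: [0.525, 0.473, 0.525, -0.473]
contact_force: [0.7, 0.8, 1.0]
gripper_width: 0.157
t: 25.2
eef_pos: [0.4949, -0.2145, 0.1228]
tool_rot: [0.525, 0.473, 0.525, -0.473]
contact_force: [0.2, 0.1, 2.1]
gripper_width: 0.153
t: 25.5
eef_pos: [0.4949, -0.2144, 0.1224]
tool_rot: [0.525, 0.473, 0.525, -0.473]
contact_force: [-0.5, 1.1, 2.8]
gripper_width: 0.153
```

```bash
python3 -m jog '0 0 0 0.4 0 0 5;0 0 0 0.4 0 0 5;0 0 0 0.4 0 0 5;0 0 0 0 0 0 5'; python3 -m jog '0 0 0 0.3 0 0 5;0 0 0 0.2 0 0 5;0 0 0 0 0 0 5;0 0 0 0 0 0 5;0 0 0 0 0 0 5'; python3 -c "
from h import *
plan([.4946,-.2145,.130],-94.4)"; python3 -m jog '-1 0 0 0 0 0 5;-3 0 0 0 0 0 5;-6 0 0 0 0 0 5;-20 0 0 0 0 0 5;-30 0 0 0 0 0 5';python3 -m jog '-30 0 0 0 0 0 5;-30 0 10 0 0 0 5;-20 0 15 0 0 0 5;0 0 0 0 0 0 5'; python3 - <<'E'
from h import *
import cv2
plan([.4946,-.2145,.130],-94.4)
a=[]
for n in("scene","top"):
    p,d=bot.read_camera(n);np.savez(n+"14.npz",p=p,d=d)
    x,y=(192,110) if n=="scene" else (346,218)
    a.append(cv2.resize(p[y:y+24,x:x+24,::-1],(400,400),interpolation=cv2.INTER_CUBIC))
cv2.imwrite("pics/b14.png",cv2.convertScaleAbs(np.hstack(a),alpha=1.5))
E
```

```text
t: 25.9
eef_pos: [0.495, -0.2142, 0.1223]
tool_rot: [0.495, 0.505, 0.495, -0.505]
contact_force: [0.6, 1.5, 3.9]
gripper_width: 0.152
t: 26.4
eef_pos: [0.4949, -0.2143, 0.1223]
tool_rot: [0.481, 0.518, 0.481, -0.518]
contact_force: [-0.2, 2.1, 4.4]
gripper_width: 0.158
tcp [ 0.4949 -0.2143  0.1223] jaw -94.19 xaxis [ 1.e-04  3.e-04 -1.e+00]
shift mm (tool axes) [-7.7  -0.28  0.26] turn units [ 0.035 -0.003 -0.001] axes
 [[ 0.     0.997 -0.073]
 [ 0.    -0.073 -0.997]
 [-1.     0.    -0.   ]] q [-0.44  0.6   1.    2.02 -0.66  0.88 -0.71] F [-0.2   2.1   4.41] w 0.15824366242444582 t 26.4
t: 26.9
eef_pos: [0.4936, -0.2144, 0.1821]
tool_rot: [-0.48, -0.517, -0.482, 0.519]
contact_force: [0.6, 0.2, -1.6]
gripper_width: 0.159
t: 27.3
eef_pos: [0.4934, -0.2427, 0.2654]
tool_rot: [0.482, 0.519, 0.478, -0.518]
contact_force: [0.3, -0.6, -1.3]
gripper_width: 0.154
tcp [ 0.4934 -0.2427  0.2654] jaw -94.4 xaxis [ 0.005  -0.0031 -1.    ]
shift mm (tool axes) [135.3   -1.64 -28.57] turn units [ 0.001  0.026 -0.05 ] axes
 [[ 0.005  0.997 -0.077]
 [-0.003 -0.077 -0.997]
 [-1.     0.005  0.003]] q [-0.55  0.45  1.21  1.87 -0.46  1.14 -0.82] F [ 0.35 -0.57 -1.27] w 0.15390876198117978 t 27.3
```

View pics/b14.png

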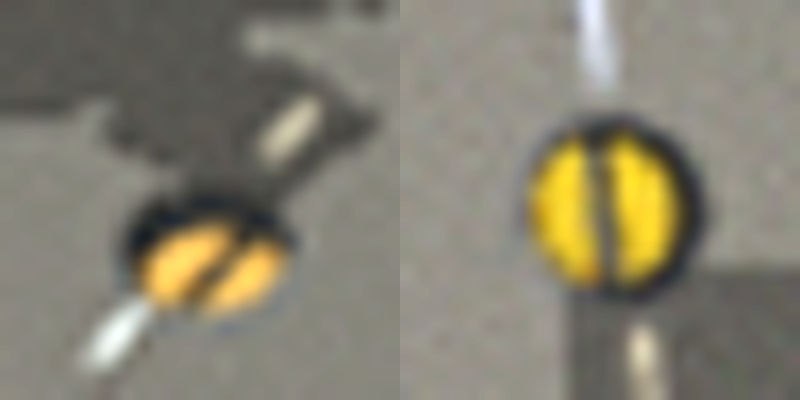

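```bash
python3 - <<'E'
from h import *
import cv2
n="top";x0,y0,w,h=346,210,24,36;p=np.load("top14.npz")['p'];S=16
b=cv2.resize(p[y0:y0+h,x0:x0+w],(w*S,h*S),interpolation=cv2.INTER_CUBIC).astype(float)
sat=np.clip(b[...,0]-b[...,2],0,None);pts=[];brass=np.argwhere(sat>120);cy=brass.mean(0)
for y in range(brass[:,0].min()+25,brass[:,0].max()-25,4):
    xs=np.arange(int(cy[1]-40),int(cy[1]+40));wt=np.clip(np.percentile(sat[y],97)*.75-sat[y,xs],0,None);pts.append(((xs*wt).sum()/wt.sum(),y))
l=cv2.fitLine(np.array(pts,np.float32),cv2.DIST_HUBER,0,.01,.01).ravel()
q=np.array([l[2:]-60*l[:2],l[2:]+60*l[:2]])/S+[x0-.5,y0-.5];A=onz(n,q,.064);print("slot",np.degrees(np.arctan2(*(A[1]-A[0])[[1,0]])))
E
python3 -m jog '5 2.1 -25 0 0 0 5;5 2.1 -40 0 0 0 5;5 2.1 -40 0 0 0 5;5 2.1 -40 0 0 0 5;5 2.1 -40 0 0 0 5';python3 -m jog '5 2.1 -40 0 0 0 5;5 2.1 -40 0 0 0 5;5 2.1 -40 0 0 0 5;5 2.1 -40 0 0 0 5;5 2.1 -40 0 0 0 5';python3 -m jog '0 2.1 -30 0 0 0 5;0 0.3 -12 0 0 0 5;0 0 0 0 0 0 5;0 0 0 0 0 0 5'; python3 -c "
from h import *
plan([.5495,.1816,.1407],-94.4)"
```

```text
slot -176.6063026301111
t: 27.9
eef_pos: [0.516, -0.0531, 0.2357]
tool_rot: [-0.481, -0.517, -0.482, 0.518]
contact_force: [-0.3, 0.1, -1.2]
gripper_width: 0.157
t: 28.4
eef_pos: [0.5408, 0.1454, 0.2104]
tool_rot: [-0.481, -0.517, -0.482, 0.519]
contact_force: [0.9, 0.1, 0.2]
gripper_width: 0.151
t: 28.8
eef_pos: [0.5471, 0.1831, 0.2118]
tool_rot: [-0.481, -0.518, -0.481, 0.519]
contact_force: [0.3, -0.1, -0.4]
gripper_width: 0.158
tcp [0.5471 0.1831 0.2118] jaw -94.3 xaxis [-8.0e-04 -1.3e-03 -1.0e+00]
shift mm (tool axes) [71.14  2.54  1.18] turn units [0.016 0.013 0.007] axes
 [[-0.001  0.997 -0.075]
 [-0.001 -0.075 -0.997]
 [-1.    -0.001  0.001]] q [-1.25  0.62  1.2   1.86 -0.64  1.12 -1.46] F [ 0.3  -0.07 -0.36] w 0.15780327146124526 t 28.8
```

```bash
python3 -m jog '25 2.4 1.2 0 0 0 5;25 0 0 0 0 0 5;21 0 0 0 0 0 5;0 0 0 0 0 0 5;0 0 0 0 0 0 5'; python3 - <<'E'
from h import *
import cv2
plan([.5495,.1816,.1407],-94.4)
p,d=bot.read_camera("scene");np.savez("scene15.npz",p=p,d=d)
P=pose()[0];S=12;x0,y0,w,h=308,195,60,46
im=cv2.convertScaleAbs(cv2.resize(p[y0:y0+h,x0:x0+w,::-1],(w*S,h*S),interpolation=cv2.INTER_CUBIC),alpha=1.2)
cv2.imwrite("pics/s15.png",im)
E
```

```text
t: 29.3
eef_pos: [0.5501, 0.1816, 0.1419]
tool_rot: [-0.481, -0.519, -0.48, 0.519]
contact_force: [-0.3, -0.4, -0.2]
gripper_width: 0.156
tcp [0.5501 0.1816 0.1419] jaw -94.37 xaxis [ 1.e-04 -4.e-04 -1.e+00]
shift mm (tool axes) [ 1.24 -0.61  0.02] turn units [ 0.005  0.004 -0.001] axes
 [[ 0.     0.997 -0.076]
 [-0.    -0.076 -0.997]
 [-1.     0.     0.   ]] q [-1.18  0.69  1.09  1.92 -0.73  1.   -1.4 ] F [-0.26 -0.42 -0.16] w 0.15617616033544432 t 29.3
```

View pics/s15.png

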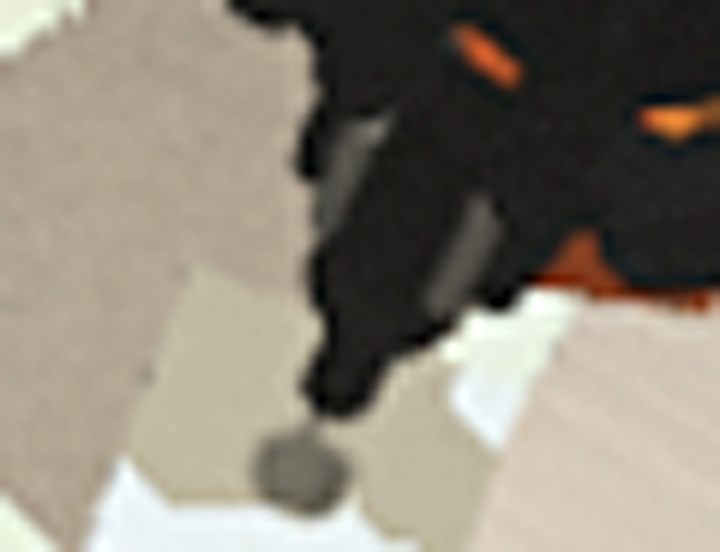

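```bash
python3 - <<'E'
from h import *
import cv2
p=np.load("scene15.npz")['p'];S=12;x0,y0,w,h=308,195,60,46
im=cv2.convertScaleAbs(cv2.resize(p[y0:y0+h,x0:x0+w,::-1],(w*S,h*S),interpolation=cv2.INTER_CUBIC),alpha=1.2)
def dr(P,c):
    uv=((proj("scene",P)-[x0,y0]+.5)*S).round().astype(int);cv2.polylines(im,[uv.reshape(-1,1,2)],True,c,1)
th=np.linspace(0,2*np.pi,40);circ=lambda c,r,z:np.c_[c[0]+r*np.cos(th),c[1]+r*np.sin(th),np.full(40,z)]
T=np.array([.5501,.1816])+[.0007+.001,-.0009+.0014]; zt=.1419-.0627
dr(circ(T,.006,zt+.008),(255,0,255));dr(circ(T,.013,zt+.046),(255,0,255));dr(circ(T,.006,zt),(255,0,0))
dr(circ([.5514,.1822],.008,.056),(0,200,0));dr(circ(T,.006,.056),(0,0,255))
cv2.imwrite("pics/ov15.png",im)
E
```

```text
(no output)
```

View pics/ov15.png

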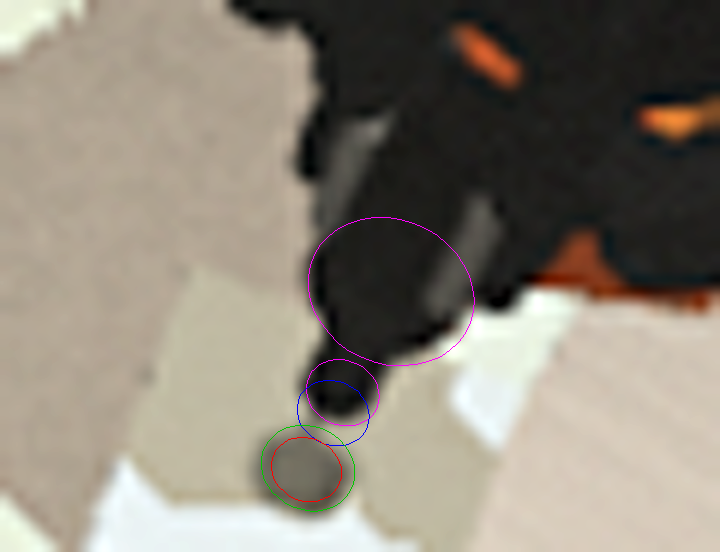

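Overlay: the tool should come down about 1 mm from the hole's axis, and the clearance is 2 mm. I'll shift it slightly and lower.

```bash
python3 -m jog '10 0.7 -0.5 0 0 0 5;10 0 0 0 0 0 5;0 0 0 0 0 0 5;0 0 0 0 0 0 5'; python3 -m jog '2 0 0 0 0 0 5;2 0 0 0 0 0 5;2 0 0 0 0 0 5;0 0 0 0 0 0 5'; python3 -m jog '3 0 0 0 0 0 5;3 0 0 0 0 0 5;3 0 0 0 0 0 5;0 0 0 0 0 0 5;0 0 0 0 0 0 5'; python3 -c "
from h import *
plan([.5495,.1816,.1407],-94.4)"
```

```text
t: 29.75
eef_pos: [0.5506, 0.1838, 0.121]
tool_rot: [-0.481, -0.518, -0.481, 0.518]
contact_force: [-0.2, -0.2, -0.6]
gripper_width: 0.157
t: 30.15
eef_pos: [0.5505, 0.1838, 0.1151]
tool_rot: [-0.481, -0.518, -0.481, 0.518]
contact_force: [-0.8, 0.8, -0.9]
gripper_width: 0.153
t: 30.65
eef_pos: [0.5507, 0.1838, 0.1062]
tool_rot: [-0.481, -0.518, -0.481, 0.518]
contact_force: [-0.5, 0.1, -0.6]
gripper_width: 0.154
tcp [0.5507 0.1838 0.1062] jaw -94.22 xaxis [-1.e-04 -1.e-04 -1.e+00]
shift mm (tool axes) [-34.47  -1.06   2.28] turn units [0.03  0.001 0.001] axes
 [[-0.     0.997 -0.074]
 [-0.    -0.074 -0.997]
 [-1.    -0.     0.   ]] q [-1.15  0.73  1.04  1.94 -0.78  0.95 -1.36] F [-0.45  0.08 -0.64] w 0.15422388260356867 t 30.65
```

```bash
python3 -m jog '0 0 1.2 0 0 0 5;5 0 0 0 0 0 5;7 0 0 0 0 0 5;7 0 0 0 0 0 5;0 0 0 0 0 0 5'; python3 -m jog '5 0 0 0 0 0 5;5 0 0 0 0 0 5;2 0 0 0 0 0 5;0 0 0 0 0 0 5;0 0 0 0 0 0 5'; python3 -m jog '0.7 0 0 0 0 0 5;0 0 0 0 0 0 5;0.7 0 0 0 0 0 5;0 0 0 0 0 0 5;0 0 0 0 0 0 5'
```

```text
t: 31.15
eef_pos: [0.5498, 0.1826, 0.086]
tool_rot: [-0.481, -0.517, -0.482, 0.519]
contact_force: [0.1, 0.5, -1.2]
gripper_width: 0.149
t: 31.65
eef_pos: [0.5507, 0.1826, 0.0753]
tool_rot: [0.481, 0.518, 0.481, -0.518]
contact_force: [0.3, 0.0, 0.1]
gripper_width: 0.156
t: 32.15
eef_pos: [0.5506, 0.1827, 0.0739]
tool_rot: [0.481, 0.518, 0.481, -0.518]
contact_force: [-0.1, 1.1, -0.2]
gripper_width: 0.157
```

```bash
python3 -m jog '0.6 0 0 0 0 0 5;0 0 0 0 0 0 5;0.5 0 0 0 0 0 5;0 0 0 0 0 0 5;0 0 0 0 0 0 5'; python3 -m jog '0.4 0 0 0 0 0 5;0 0 0 0 0 0 5;0 0 0 0 0 0 5'
```

```text
t: 32.65
eef_pos: [0.5506, 0.1826, 0.0728]
tool_rot: [-0.481, -0.518, -0.481, 0.518]
contact_force: [0.1, -0.2, -0.4]
gripper_width: 0.156
t: 32.95
eef_pos: [0.5506, 0.1826, 0.0727]
tool_rot: [0.481, 0.518, 0.481, -0.518]
contact_force: [-2.5, 0.9, 6.9]
gripper_width: 0.153
```

Seated at the original height of 0.0727 m. Now release.

```bash
python3 -m jog '0 0 0 0 0 0 16;0 0 0 0 0 0 20;0 0 0 0 0 0 30;0 0 0 0 0 0 45;0 0 0 0 0 0 45' 20; python3 -m jog '0 0 0 0 0 0 45;-10 0 0 0 0 0 45;-20 0 0 0 0 0 45;-25 0 0 0 0 0 45;-30 0 0 0 0 0 45'; python3 -m jog '-30 0 0 0 0 0 45;-35 0 0 0 0 0 45;0 -30 30 0 0 0 45;0 -30 40 0 0 0 45;0 -10 40 0 0 0 45'; python3 - <<'E'
from h import *
import cv2
plan([.5,.0,.25],-94.4)
a=[]
for n in("scene","top"):
    p,d=bot.read_camera(n);np.savez(n+"16.npz",p=p,d=d);a.append(p[...,::-1])
    C=cloud(n,d);hb={"top":(165,180,215,235),"scene":(305,205,360,265)}[n];x0,y0,x1,y1=hb
    c=C[y0:y1,x0:x1];m=(c[...,2]>.108)&(c[...,2]<.125)&(abs(c[...,0]-.551)<.02)&(abs(c[...,1]-.18)<.02);print(n,"handle top",m.sum(),np.median(c[m],axis=0).round(4),"ref",np.median(c[m],0))
cv2.imwrite("pics/e16.png",cv2.resize(np.hstack(a),(800,300)))
t=a[1];s=a[0]
z=lambda im,x,y,w,h:cv2.resize(im[y:y+h,x:x+w],(400,300),interpolation=cv2.INTER_CUBIC)
cv2.imwrite("pics/e16c.png",np.vstack([np.hstack([z(s,300,195,68,51),z(t,160,180,60,45)]),np.hstack([z(s,186,105,40,30),z(t,340,215,40,30)])]))
E
```

```text
t: 33.45
eef_pos: [0.5506, 0.1827, 0.0723]
tool_rot: [-0.481, -0.518, -0.481, 0.518]
contact_force: [0.4, -0.1, 0.2]
gripper_width: 0.523
t: 33.95
eef_pos: [0.5502, 0.1824, 0.1584]
tool_rot: [-0.481, -0.518, -0.481, 0.519]
contact_force: [-0.4, -0.1, -0.5]
gripper_width: 0.525
t: 34.45
eef_pos: [0.47, 0.0771, 0.2222]
tool_rot: [-0.481, -0.518, -0.482, 0.518]
contact_force: [1.0, -0.4, 0.3]
gripper_width: 0.527
tcp [0.47   0.0771 0.2222] jaw -94.16 xaxis [-0.0023  0.0013 -1.    ]
shift mm (tool axes) [-27.99  35.41  74.73] turn units [ 0.04  -0.01   0.023] axes
 [[-0.002  0.997 -0.073]
 [ 0.001 -0.073 -0.997]
 [-1.    -0.002 -0.001]] q [-1.35  0.43  1.36  2.08 -0.5   1.03 -1.37] F [ 0.97 -0.36  0.26] w 0.5273490931377737 t 34.45
scene handle top 62 [0.5531 0.1824 0.1148] ref [0.55305718 0.1823856  0.11476519]
top handle top 0 [nan nan nan] ref [nan nan nan]
  return _methods._mean(a, axis=axis, dtype=dtype,
  ret = um.true_divide(
```

View pics/e16.png

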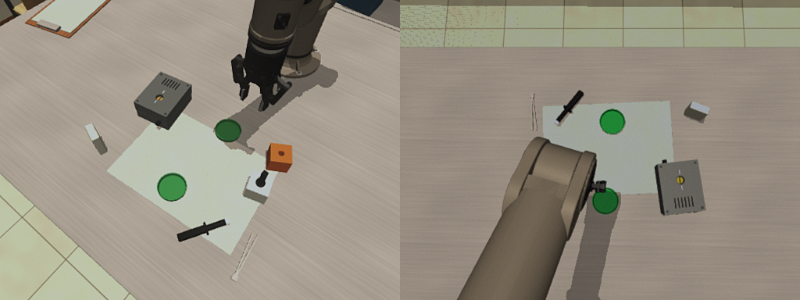

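View pics/e16c.png

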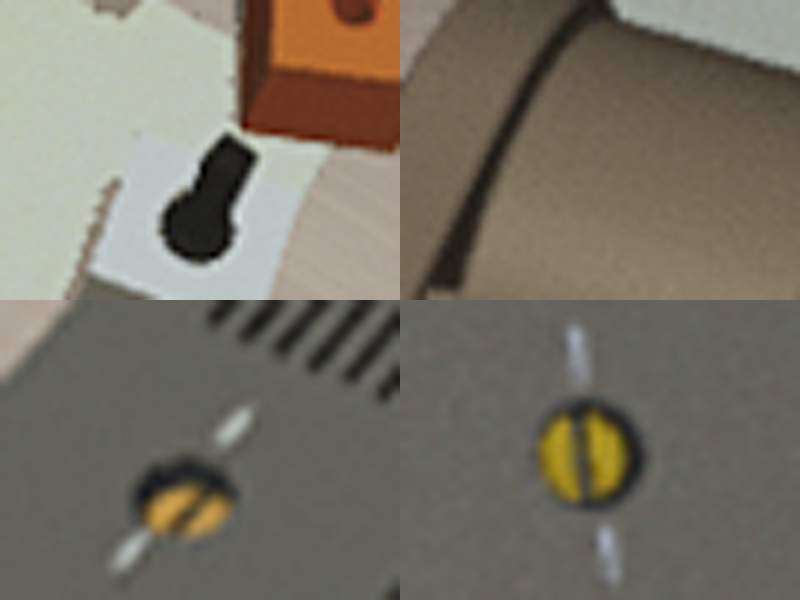

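The tool stands seated: its handle top is at z 0.1148, the same as at the start. The slot looks parallel to the ribs in the top crop at (585,455). The loose larger tool has toppled onto the bench, at about (570,107) in the top half of the wide picture. I'll check the forceps, dishes and hygrometer for movement and measure the slot.

```bash
python3 - <<'E'
from h import *
import cv2
A=np.load("scene0.npz")['p'];B=np.load("scene16.npz")['p'];At=np.load("top0.npz")['p'];Bt=np.load("top16.npz")['p']
def cen(p,f,b):
    x0,y0,x1,y1=b;q=p[y0:y1,x0:x1].astype(int);m=f(q);v,u=np.nonzero(m);return np.round([u.mean()+x0,v.mean()+y0,m.sum()],1)
gr=lambda q:(q[...,1]-q[...,0]>40)
for nm,b in(("a",(195,215,245,265)),("b",(270,145,315,190))): print("dish",nm,cen(A,gr,b),cen(B,gr,b))
def sh(p,q,b):
    x0,y0,x1,y1=b;f=lambda i:cv2.cvtColor(i[y0:y1,x0:x1],cv2.COLOR_RGB2GRAY).astype(np.float32);return np.round(cv2.phaseCorrelate(f(p),f(q)),2)
print("hyg",sh(A,B,(100,145,150,205)),"top",sh(At,Bt,(355,120,405,165)),"forceps",sh(A,B,(290,290,340,365)),"top",sh(At,Bt,(160,115,180,172)))
n="top";x0,y0,w,h=346,210,24,36;p=Bt;S=16
b=cv2.resize(p[y0:y0+h,x0:x0+w],(w*S,h*S),interpolation=cv2.INTER_CUBIC).astype(float)
sat=np.clip(b[...,0]-b[...,2],0,None);pts=[];br=np.argwhere(sat>90);cy=br.mean(0)
for y in range(br[:,0].min()+25,br[:,0].max()-25,4):
    xs=np.arange(int(cy[1]-40),int(cy[1]+40));wt=np.clip(np.percentile(sat[y],97)*.75-sat[y,xs],0,None);pts.append(((xs*wt).sum()/wt.sum(),y))
l=cv2.fitLine(np.array(pts,np.float32),cv2.DIST_HUBER,0,.01,.01).ravel()
q=np.array([l[2:]-60*l[:2],l[2:]+60*l[:2]])/S+[x0-.5,y0-.5];P=onz(n,q,.064);print("slot",np.degrees(np.arctan2(*(P[0]-P[1])[[1,0]])))
z=lambda im,x,y,w,h:cv2.resize(im[y:y+h,x:x+w,::-1],(400,400),interpolation=cv2.INTER_CUBIC)
cv2.imwrite("pics/fin.png",np.hstack([z(Bt,346,217,26,26),z(B,220,255,120,120)]))
E
```

```text
dish a [219.8 239.2 999. ] [ 219.8  239.1 1012. ]
dish b [291.3 166.9 651. ] [291.  167.5 570. ]Traceback (most recent call last):
  File "<stdin>", line 10, in <module>
  File "<stdin>", line 9, in sh
    return _wrapfunc(a, 'round', decimals=decimals, out=out)
    return _wrapit(obj, method, *args, **kwds)
    conv = _array_converter(obj)
ValueError: setting an array element with a sequence. The requested array has an inhomogeneous shape after 1 dimensions. The detected shape was (2,) + inhomogeneous part.
```

```bash
python3 - <<'E'
from h import *
import cv2
A=np.load("scene0.npz")['p'];B=np.load("scene16.npz")['p'];At=np.load("top0.npz")['p'];Bt=np.load("top16.npz")['p']
def sh(p,q,b):
    x0,y0,x1,y1=b;f=lambda i:cv2.cvtColor(i[y0:y1,x0:x1],cv2.COLOR_RGB2GRAY).astype(np.float32);return np.round(cv2.phaseCorrelate(f(p),f(q))[0],2)
print("hyg",sh(A,B,(100,145,150,205)),"top",sh(At,Bt,(355,120,405,165)),"forceps",sh(A,B,(290,290,340,365)),"top",sh(At,Bt,(160,115,180,172)))
n="top";x0,y0,w,h=346,210,24,36;p=Bt;S=16
b=cv2.resize(p[y0:y0+h,x0:x0+w],(w*S,h*S),interpolation=cv2.INTER_CUBIC).astype(float)
sat=np.clip(b[...,0]-b[...,2],0,None);pts=[];br=np.argwhere(sat>90);cy=br.mean(0)
for y in range(br[:,0].min()+25,br[:,0].max()-25,4):
    xs=np.arange(int(cy[1]-40),int(cy[1]+40));wt=np.clip(np.percentile(sat[y],97)*.75-sat[y,xs],0,None);pts.append(((xs*wt).sum()/wt.sum(),y))
l=cv2.fitLine(np.array(pts,np.float32),cv2.DIST_HUBER,0,.01,.01).ravel()
q=np.array([l[2:]-60*l[:2],l[2:]+60*l[:2]])/S+[x0-.5,y0-.5];P=onz(n,q,.064);print("slot",np.degrees(np.arctan2(*(P[0]-P[1])[[1,0]])))
z=lambda im,x,y,w,h:cv2.resize(im[y:y+h,x:x+w,::-1],(400,400),interpolation=cv2.INTER_CUBIC)
cv2.imwrite("pics/fin.png",np.hstack([z(Bt,346,217,26,26),z(B,220,255,120,120)]))
for k in (2,4,5,6,7,9,11,13,15):
    try: q=np.load(f"scene{k}.npz")['p'];print(k,abs(q[255:290,290:320].astype(int)-A[255:290,290:320]).mean().round(1))
    except Exception as e: pass
E
```

```text
hyg [-0.    0.02] top [-0.05  0.54] forceps [0.01 0.46] top [0.03 0.04]
slot 5.598496117590857
2 84.1
4 66.1
5 67.7
6 67.9
7 68.3
9 68.1
11 63.6
13 68.0
15 80.1
```

View pics/fin.png

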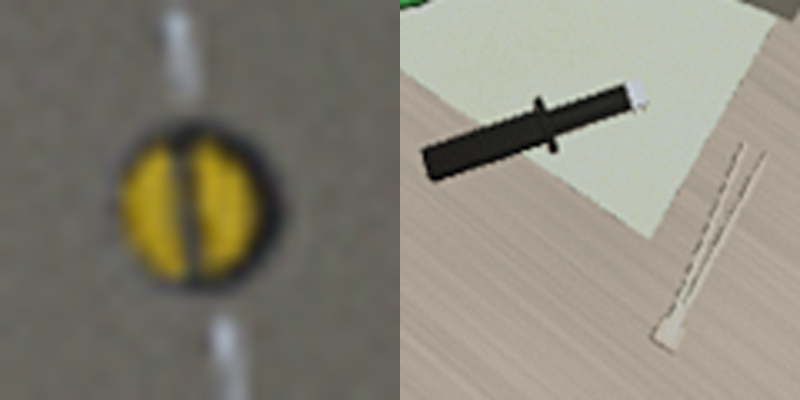

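The slot is at 5.6° against the ribs' 7.2°, about 0.03 rad off. The forceps, hygrometer and dishes show no real shift. Handing in.

```bash
python3 -m jog '0 0 0 0 0 0 45;0 0 0 0 0 0 45'; python3 -c "
from station import bot
print(bot.hand_in())"
```

```text
t: 34.75
eef_pos: [0.4734, 0.0791, 0.2228]
tool_rot: [0.482, 0.518, 0.482, -0.517]
contact_force: [0.7, 0.1, -0.2]
gripper_width: 0.529
the job is handed in; nothing more can be done
None
```

I turned the screw clockwise until its slot lined up with the ribs, put the tool back in its holder and handed in at 34.75 s. No verdict is reported, so what follows is from my own checks.

- **Turning the screw:** I felt for the bottom of the slot and pressed with about 3–6 N by the wrist reading. The first turn left the slot about 0.09 rad short. That was inside the tolerance, but I put the blade back in and turned a little further.
- **Slot at the end:** in the last top view it is at about 5.6°, against 7.2° for the ribs, so about 0.03 rad off. A partly shaded view just before had read 3.4°, which is still within tolerance.
- **Tool in its holder:** it went down to the height it was gripped at. Its handle top is at z of about 0.115 m at the starting position, seen in the scene camera only because the arm hid it from the top camera. The gripper is open and clear of everything.
- **Dishes, forceps and hygrometer:** none shifted by more than about half a pixel (roughly 1 mm) between the first and last pictures. The top view of the robot-side dish was partly hidden, so that one was checked in the scene camera.
- **What went wrong:** the larger loose tuning tool, which was not part of the job, is now lying on the bench. It probably toppled around the time of the first pick-up, and I noticed only at the end, so I can't say whether the gripper touched it. It stayed on the bench and did not move the forceps.

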